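Change over a light-ageing chest and start the next run

TASK

The aged jars (blue caps) in the light-ageing chest are finished: take every one of them out and stand it upright on the grey drip tray, and stand every fresh jar (red cap) waiting on the bench upright on the chest's sample tray, one to a compartment. Only when the chest is fully changed over, press the locked lid stay down at its orange knee so that it breaks, gently lower the lid until it is fully shut, and then push the green start plunger all the way down. Leave everything else on the bench undisturbed.

Things in the scene. Friction and masses are not known exactly. Their poses are not given: they have to be found in the camera images.
- chest: Open-topped white box of the light-ageing chest, fixed, 270 (its x) x 240 mm (its y), walls 12 mm thick, rim 130 mm above the bench. Origin: centre of its underside, z up. The lid is hinged on its +y side, with a closed air duct (95 mm high) inside that wall from y = 67 mm. On the outside of the -y wall: a grey control pod 150 x 64 mm, 75 mm high, with display and green start plunger
- cell1 (a point): Centre of the floor of a compartment of the chest's aluminium sample tray, 62 mm above the bench; axes as the chest's. The four compartments are parted and bounded by ribs 10 mm high, 3 mm thick; centres 82 mm apart along chest x, 80 mm along y. This one: -x, -y of the chest. Its centre lies 52 mm from the -x wall and 50 mm from the -y wall
- cell2 (a point): Compartment floor centre, as cell1: +x, -y of the chest. Between it and the +x end wall (inner face at chest x = 123 mm) are a rib 42 mm from its centre, 32 mm of tray and the 36 mm wide well of the stay
- cell3 (a point): Compartment floor centre, as cell1: -x, +y of the chest (beside the hinge, 91 mm from the hinge line)
- cell4 (a point): Compartment floor centre, as cell1: +x, +y of the chest (beside the hinge and the stay)
- lid (a joint): Angle of the lid in rad: 0 as it stands open, locked by the stay (84 degrees from shut, leaning slightly over the chest), growing as it is lowered towards -y of the chest, 1.466 fully shut. White slab 274 mm wide (chest x), 22 mm thick, reaching 236 mm from the hinge, 0.7 kg. Its stiff friction hinge (about 1 N m) holds it wherever it is left: push it all the way down
- lid_hinge (a point): Middle of the lid's hinge line, along the chest's x at chest y = 113, z = 134 mm. This frame turns with the lid: its y points from the lid's free edge to the hinge, z out of the lid's outer face (22 mm from the hinge line, with a thin blue panel to 24 mm)
- lid_push (a point): Point in the middle of the lid's outer face, 195 mm from the hinge and 41 mm from the free edge: a good place to push. Open, it faces +y of the chest, about 330 mm above the bench; shut, it faces up, 156 mm above the bench
- knee_pad (a point): Centre of the orange knee roller (22 mm diameter, 22 mm long along chest x) of the steel folding lid stay, two 87 mm links inside the +x end wall (chest x = 111 mm) from a pivot at chest y = -52, z = 120 mm up to the lid. Locked, it is 174 mm above the bench and 7 mm over centre. Pushed down 20 to 30 mm (5 to 15 N; it also moves towards the hinge) it breaks and stays so
- knee (a joint): Angle of the stay's knee in rad: 0 locked over centre (the lid cannot be lowered), 0.157 straight, above 0.3 clearly broken, growing as the lid goes down and the stay folds into its well, about 2.35 with the lid shut
- start (a joint): Stroke of the green start plunger in m: 0 up, 0.012 fully down. Its spring pushes back with 2.7 N at first and 8.1 N at the end of the stroke, and raises it again
- start_top (a point): Centre of the top of the green mushroom-headed start plunger (36 mm in diameter) on the control pod, 105 mm above the bench when up; press straight down
- out_tray: Grey plastic drip tray fixed on the bench, 140 (its x) x 260 (its y) mm, wall 5 mm thick and 16 mm high; its inner floor is 5 mm above its origin, which is the centre of its underside
- red1: Fresh cream jar with a red cap, upright cylinder 52 mm in diameter and 55 mm tall, about 0.12 kg, standing on the bench. Origin: centre of its underside. None if absent (3 or 4 of the red jars are there)
- red2: Fresh cream jar with a red cap, upright cylinder 52 mm in diameter and 55 mm tall, about 0.12 kg, standing on the bench. Origin: centre of its underside. None if absent (3 or 4 of the red jars are there)
- red3: Fresh cream jar with a red cap, upright cylinder 52 mm in diameter and 55 mm tall, about 0.12 kg, standing on the bench. Origin: centre of its underside. None if absent (3 or 4 of the red jars are there)
- red4: Fresh cream jar with a red cap, upright cylinder 52 mm in diameter and 55 mm tall, about 0.12 kg, standing on the bench. Origin: centre of its underside. None if absent (3 or 4 of the red jars are there)
- blue1: Aged cream jar with a blue cap, upright cylinder 52 mm in diameter and 55 mm tall, about 0.12 kg, standing in a compartment of the chest. Origin: centre of its underside. None if absent (2 or 3 of the blue jars are there)
- blue2: Aged cream jar with a blue cap, upright cylinder 52 mm in diameter and 55 mm tall, about 0.12 kg, standing in a compartment of the chest. Origin: centre of its underside. None if absent (2 or 3 of the blue jars are there)
- blue3: Aged cream jar with a blue cap, upright cylinder 52 mm in diameter and 55 mm tall, about 0.12 kg, standing in a compartment of the chest. Origin: centre of its underside. None if absent (2 or 3 of the blue jars are there)
- blue4: Aged cream jar with a blue cap, upright cylinder 52 mm in diameter and 55 mm tall, about 0.12 kg, standing in a compartment of the chest. Origin: centre of its underside. None if absent (2 or 3 of the blue jars are there)
- wash_bottle: Bystander: white plastic bottle, 64 mm in diameter, 170 mm tall; origin at the centre of its underside. Leave it alone
- beaker: Bystander: clear plastic handled beaker, 84 mm in diameter, 110 mm tall; origin at the centre of its underside. Leave it alone
- spatula: Bystander: spatula 190 mm long lying flat on the bench. Leave it alone
There are look-alikes about, which are no part of the job. Leave any black or purple look-alike of the blue3 alone.

How it is judged:
By the outcome, as a careful person would: the job done as asked, in the order asked, and still so for the second after the job is handed in, with the robot touching nothing.
Of red1, red2, red3, red4 only 3 to 4 are there at a start; the rules pass over those that are not, and their reading is None.
Of blue1, blue2, blue3, blue4 only 2 to 3 are there at a start; the rules pass over those that are not, and their reading is None.
At some moment in a run one of red1, red2, red3, red4, blue1, blue2, blue3, blue4 may be knocked a few centimetres aside while the robot is not near it.
It also fails if it takes over 210 s, if anything falls off the work surface, if the arm or the gripper's body presses on something with over 40 N, if the wrist force passes 120 N, or if a joint passes its speed limit or range.

ROBOT

A 6-joint arm with a two-finger parallel gripper is mounted at the origin on the work surface. World frame = base frame: x ahead of the robot, y to its left, z up, the work surface at z = 0. Lengths are in m, angles in rad, forces in N, time in s.
With the tool pointing down it reaches from about 0.325 to 0.75 m from the base axis. Payload 7.6 kg.
Tool frame: the origin (TCP) lies at the very end of the fingers, on their centre line; the grasp point (between the pads) lies 19 mm behind it; z points along the fingers, y is the direction in which the jaws open and shut (so a half turn about z gives the same grasp; the last joint's range is limited). The gripper opens to 85 mm and grips with 20 to 120 N. Pads are 22 mm wide; open, the fingers measure 114 mm over their backs; the gripper's body (76 mm by 85 mm) begins 54 mm behind the grasp point. The pads swing forward as they close: fully open they stand 13 mm farther back than shut.
Start: joints at [-1.228, 0.052, 1.401, -0, 1.689, -0.07], TCP at [0.211, -0.481, 0.231] pointing down, gripper open.
Joint ranges: [-2.9, 2.9], [-0.91, 2.17], [0.12, 2.37], [-1.06, 4.2], [0.26, 2.73], [-2.93, 2.93]. Speed limits (rad/s): [2.57, 2.57, 3.01, 3.14, 3.14, 3.14].

INTERFACE

Orientations are given as a rotation vector (axis times angle).
In Python, from rig import ctrl, grab_frame, camera_params, look_for, spot_point gives the robot as it stands.
- The arm moves only by the tool step_arm, never from a script. Its argument "series" is a list of rows, each an object with "delta_pos": the shift along the tool's x, y, z in m, a list of three; "angular": the turn, a rotation vector about the tool's x, y, z in degrees, a list of three; "gripper": the opening, from 0 (shut) to 1 (fully open). In form: [{"delta_pos": [x, y, z], "angular": [wx, wy, wz], "gripper": gripper}, ...]. A call has exactly 5 rows; each row shifts and turns the pose as measured when the row begins, along the tool's axes as they then stand; what a row does not reach is not made up. A row lasts 1/8 s, in which the tool goes at most 62.5 mm and 10.7 degrees, less where a joint would pass 70% of its speed; a pose out of reach is approached as far as the arm can. A call is refused whole if a number of a shift passes 0.0625 or a number of a turn 10.7, either way. A call with a gripper value outside its range is refused whole. The fingers move at their own pace and stop on an object; "newtons" is the grip in N (left out, the last holds). Time passes only in rows, so rows that do not move let the fingers close, or fill a call up. It gives the time, the measured TCP pose, the force and the opening at its end, in the units of the state.
- ctrl.read_state(): the state, without advancing time (a new reading comes with each control period).
- grab_frame(name): name is "side" or "top"; returns the picture (480x640x3 uint8, red, green, blue); there is no depth.
- camera_params(name): a dict with "fx", "fy", "cx", "cy" (pixels), "dist" ([k1, k2, p1, p2, k3] as OpenCV has them; the pictures are not rectified), "xyz" and "rotation" of the camera in the world. Camera axes: x right, y down, z forward; pixel columns grow to the right and rows downward; lengths in m; the calibration is good to about 2 mm. A picture is of the moment at which its call begins. camera_params takes no time and is no camera call.
- ctrl.job_done(): hands the job in, once; it reports no verdict.
Trained networks look in the newest picture that a camera, given by its name, has taken for a name from the list of things; names that differ only in an ending like _2 or _b are one class to them, and where a whole thing is asked for, a point or a joint stands for the part that bears it (a point fixed in the world has none). Each returns a list of dicts, best first, with "p" (0 to 1); they miss things now and then, are a little off and sometimes report something else, mostly with a low value. They report only what shows in the picture. A call takes as long as a camera call. They do not tell look-alikes from the thing itself.
- look_for(camera, thing): "xyz" ([x, y, z] in m, in world coordinates, good to about 4 mm: the middle of the surface that is visible of it).
- spot_point(camera, thing): "xyz" ([x, y, z] in m, in world coordinates, good to about 4 mm: a listed point, or the origin of a listed thing).
The state is a dict: "t": time; "joints": joint angles; "qvel": joint speeds; "joint_efforts": joint torques, N m; "eef_pos": TCP position; "eef_rot": TCP orientation; "contact_force": force on the tool from outside, world axes, zero at the start; "ft_torque": the same for the moment, N m; "width": finger opening in m.
Only numpy, scipy, OpenCV 4.12 (cv2) and the standard library are available. Lean on these libraries where they do the work, as an engineer would, in place of code of your own. Each camera call takes 0.05 s, during which the arm holds its last target. There are 200 camera calls.

## Working session

There is one attempt and no reset: what is moved stays moved. The work goes in short steps, Python scripts to look and compute and a tool call to move; the robot and the scene stay as the last step left them, time stands still between calls to the robot, and variables do not carry over. Pictures are saved under pics/ and viewed, about 12 in all and at most 16, crops included, and the job is handed in when it is done.

Besides the shell and the picture viewer there is one more tool, called after ">>>" as name(argument=value, ...) on one line, values as JSON. step_arm: Moves the arm, as the interface text tells. Its arguments: {"type":"object","properties":{"series":{"type":"array"},"newtons":{"type":"number"}},"required":["series"]}

```bash
mkdir -p pics; ls; cat > h.py <<'E'
import numpy as np, cv2
from scipy.spatial.transform import Rotation as R
from rig import ctrl, grab_frame, camera_params, look_for, spot_point
def save(cam,name,crop=None,scale=1):
    im=grab_frame(cam)
    if crop: x0,y0,x1,y1=crop; im=im[y0:y1,x0:x1]
    im=cv2.resize(im,None,fx=scale,fy=scale,interpolation=cv2.INTER_CUBIC)
    cv2.imwrite('pics/'+name,im[:,:,::-1])
def cam(name):
    p=camera_params(name)
    K=np.array([[p['fx'],0,p['cx']],[0,p['fy'],p['cy']],[0,0,1]])
    r=np.array(p['rotation']); r=r if r.shape==(3,3) else R.from_rotvec(r).as_matrix()
    return K,np.array(p['dist']),r,np.array(p['xyz'])
def proj(name,pts):
    K,d,r,t=cam(name)
    return cv2.projectPoints(np.array(pts,float).reshape(-1,1,3),cv2.Rodrigues(r.T)[0],-r.T@t,K,d)[0].reshape(-1,2)
def ray(name,px,z):
    K,d,r,t=cam(name)
    u=cv2.undistortPoints(np.array(px,float).reshape(-1,1,2),K,d).reshape(-1,2)
    v=np.c_[u,np.ones(len(u))]@r.T
    return t+v*((z-t[2])/v[:,2])[:,None]
E
python3 - <<'E'
from h import *
save('top','t0.png');save('side','s0.png')
for c in('top','side'):
    p=camera_params(c);print(c,p)
    for n in ['chest','cell1','cell2','cell3','cell4','knee_pad','start_top','lid_push','lid_hinge','out_tray','red1','blue1','wash_bottle','beaker','spatula']:
        print(c,n,[(np.round(d['xyz'],3).tolist(),round(d['p'],2)) for d in spot_point(c,n)][:6])
E
```

```text
pics
top {'fx': 532.0219907698566, 'fy': 532.0219907698566, 'cx': 318.25289666144937, 'cy': 243.57146044752835, 'dist': array([0.0249214, 0.       , 0.       , 0.       , 0.       ]), 'xyz': array([ 0.43736551, -0.00783195,  1.51761151]), 'rotation': array([-2.19002176,  2.14774023, -0.05768489])}
top chest [([0.534, 0.133, 0.0], 0.78)]
top cell1 [([0.544, 0.075, 0.065], 0.87), ([0.543, 0.155, 0.062], 0.82), ([0.463, 0.154, 0.061], 0.8), ([0.463, 0.076, 0.063], 0.65)]
top cell2 [([0.544, 0.075, 0.065], 0.87), ([0.543, 0.155, 0.062], 0.82), ([0.463, 0.154, 0.061], 0.8), ([0.463, 0.076, 0.063], 0.65)]
top cell3 [([0.544, 0.075, 0.065], 0.87), ([0.543, 0.155, 0.062], 0.82), ([0.463, 0.154, 0.061], 0.8), ([0.463, 0.076, 0.063], 0.65)]
top cell4 [([0.544, 0.075, 0.065], 0.87), ([0.543, 0.155, 0.062], 0.82), ([0.463, 0.154, 0.061], 0.8), ([0.463, 0.076, 0.063], 0.65)]
top knee_pad [([0.65, 0.151, 0.176], 0.57), ([0.464, 0.076, 0.064], 0.25)]
top start_top [([0.574, -0.02, 0.103], 0.55)]
top lid_push [([0.533, 0.247, 0.333], 0.65)]
top lid_hinge []
top out_tray [([0.574, -0.259, 0.006], 0.9
[... 1435 characters left out ...]
.132, -0.001], 0.25)]
side knee_pad [([0.439, -0.424, 0.005], 0.75), ([0.644, 0.15, 0.175], 0.58), ([0.532, 0.248, 0.332], 0.52)]
side start_top []
side lid_push [([0.534, 0.245, 0.333], 0.95)]
side lid_hinge [([0.534, 0.245, 0.131], 0.71)]
side out_tray []
side red1 [([0.441, -0.424, 0.005], 0.91), ([0.431, -0.313, 0.002], 0.64), ([0.44, -0.128, -0.001], 0.61), ([0.428, -0.224, -0.001], 0.42)]
side blue1 [([0.333, 0.233, 0.002], 0.91), ([0.465, 0.152, 0.059], 0.86), ([0.556, 0.075, 0.062], 0.84), ([0.342, 0.138, 0.002], 0.75), ([0.468, 0.327, 0.003], 0.74)]
side wash_bottle [([0.552, 0.15, 0.064], 0.3)]
side beaker [([0.553, 0.073, 0.064], 0.6), ([0.323, 0.419, -0.0], 0.56)]
side spatula []
```

View pics/t0.png

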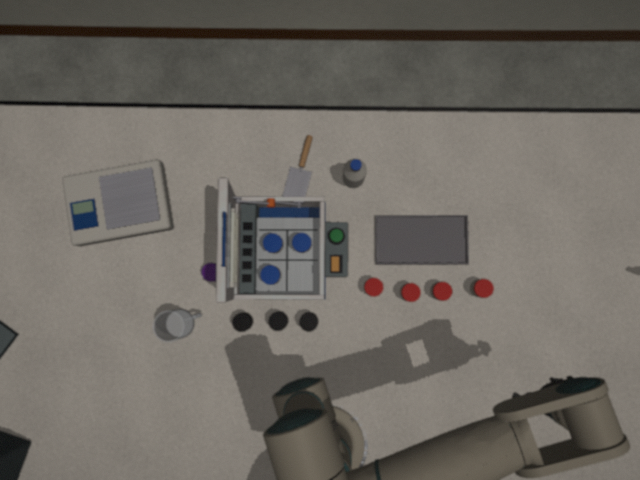

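View pics/s0.png

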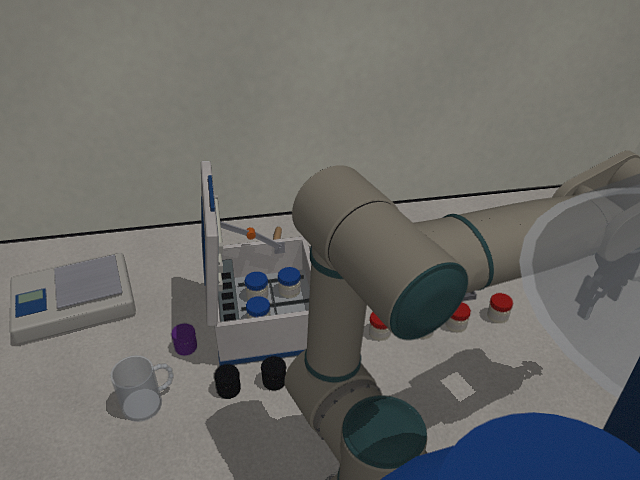

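Top view: blue caps in the chest at (272,243), (301,243) and (270,274), with the cell at (300,275) empty. There are four reds at (373,287), (411,292), (442,290) and (483,288). The black caps at (242–308,320) and the purple one at (209,271) are look-alikes outside the chest. The knee is at (270,202) and the plunger at (336,235). I'll confirm this in one crop and read the chest yaw.

```bash
python3 - <<'E'
from h import *
save('top','t1.png',(190,160,500,340),2.5)
s=ctrl.read_state();print(np.round(s['eef_pos'],4),s['width'],s['contact_force']);print(R.from_rotvec(s['eef_rot']).as_matrix().round(3))
# chest yaw hypotheses: project rim corners
for yaw in(0,):
    c=np.array([0.534,0.132]);
    P=[[c[0]+a*.135,c[1]+b*.12,.13] for a in(-1,1) for b in(-1,1)]
    print(proj('top',P).round(1).tolist())
print('tray',proj('top',[[.574+a*.07,-.259+b*.13,.016] for a in(-1,1) for b in(-1,1)]).round(1).tolist())
E
```

```text
[ 0.2107 -0.4809  0.2313] 0.08583465524732452 [ 0.40008633 -0.12511155 -0.32778731]
[[ 0.916  0.401  0.   ]
 [ 0.401 -0.916 -0.   ]
 [-0.     0.    -1.   ]]
[[323.5, 300.3], [231.4, 298.4], [325.5, 197.3], [234.8, 195.8]]
tray [[468.1, 264.6], [374.9, 262.8], [468.1, 215.0], [375.5, 213.5]]
```

View pics/t1.png

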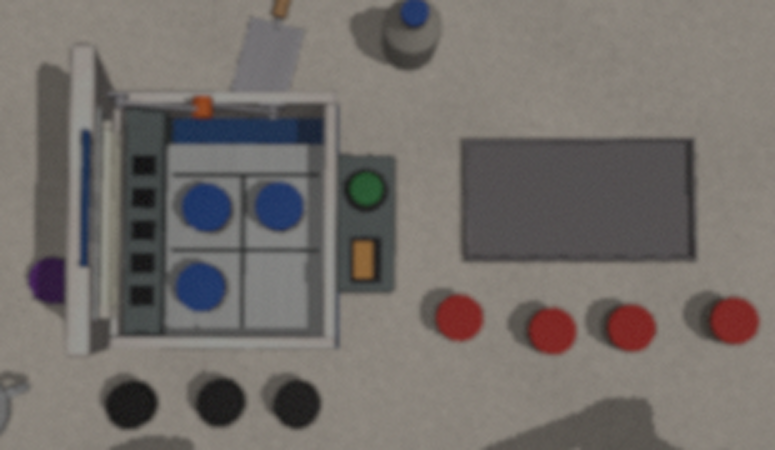

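The crop confirms it: the blues are in the three cells, the cell at (275,290) in the crop (cell1) is empty, and chest and tray yaw are both about 0. I'll locate jars by cap colour while turning the jaws to world x.

```bash
cat >> h.py <<'E'
def jars():
    im=grab_frame('top'); hsv=cv2.cvtColor(im,cv2.COLOR_RGB2HSV)
    out=[]
    for nm,lo,hi in(('red',170,186),('blue',106,124)):
        H=hsv[...,0].astype(int); H=np.where(H<10,H+180,H) if nm=='red' else H
        m=((H>=lo)&(H<=hi)&(hsv[...,1]>140)&(hsv[...,2]>60)).astype(np.uint8)
        n,_,st,ce=cv2.connectedComponentsWithStats(m)
        for i in range(1,n):
            if 120<st[i,4]<700:
                u,v=ce[i]; p0=ray('top',[[u,v]],.055)[0]
                ins=.41<p0[0]<.67 and .0<p0[1]<.25
                tr=.5<p0[0]<.66 and -.4<p0[1]<-.1
                p=ray('top',[[u,v]],.117 if ins else .06 if tr else .055)[0]
                out.append((nm,p[:2].round(3).tolist(),st[i,2:].tolist(),[round(u),round(v)]))
    return out
def st():
    s=ctrl.read_state();print('t',round(s['t'],2),np.round(s['eef_pos'],4),'w',round(s['width'],4),'yaw',R.from_rotvec(s['eef_rot']).as_matrix()[:2,:2].round(3).tolist(),'F',np.round(s['contact_force'],1))
E
python3 - <<'E'
from h import *
for j in jars(): print(j)
E
```

```text
('red', [0.437, -0.122], [18, 18, 239], [373, 287])
('red', [0.44, -0.419], [19, 17, 260], [483, 288])
('red', [0.43, -0.308], [19, 17, 257], [442, 291])
('red', [0.425, -0.223], [18, 17, 250], [410, 292])
('blue', [0.63, 0.123], [49, 8, 355], [284, 212])
('blue', [0.606, 0.683], [24, 19, 309], [85, 220])
('blue', [0.548, 0.151], [18, 18, 251], [272, 243])
('blue', [0.551, 0.075], [17, 17, 239], [301, 242])
('blue', [0.464, 0.155], [18, 18, 248], [270, 274])
```

>>> step_arm(series=[{"delta_pos":[0,0,0],"angular":[0,0,-10],"gripper":0.72},{"delta_pos":[0,0,0],"angular":[0,0,-10],"gripper":0.72},{"delta_pos":[0,0,0],"angular":[0,0,-10],"gripper":0.72},{"delta_pos":[0,0,0],"angular":[0,0,-10],"gripper":0.72},{"delta_pos":[0,0,0],"angular":[0,0,-10],"gripper":0.72}], newtons=30)

```text
t: 2.33
eef_pos: [0.2106, -0.4809, 0.2313]
eef_rot: [2.489, 1.917, -0.0]
contact_force: [0.6, 0.3, -0.7]
width: 0.062
```

>>> step_arm(series=[{"delta_pos":[0,0,0],"angular":[0,0,-10],"gripper":0.72},{"delta_pos":[0,0,0],"angular":[0,0,-6.4],"gripper":0.72},{"delta_pos":[0,0,0],"angular":[0,0,0],"gripper":0.72},{"delta_pos":[0,0,0],"angular":[0,0,0],"gripper":0.72},{"delta_pos":[0,0,0],"angular":[0,0,0],"gripper":0.72}])

```text
t: 2.95
eef_pos: [0.2106, -0.4809, 0.2313]
eef_rot: [2.183, 2.259, -0.0]
contact_force: [-0.1, -0.6, -0.8]
width: 0.0615
```

>>> step_arm(series=[{"delta_pos":[0,0,0],"angular":[0,0,2],"gripper":0.72},{"delta_pos":[0.02,0.057,0],"angular":[0,0,0],"gripper":0.72},{"delta_pos":[0.02,0.057,0],"angular":[0,0,0],"gripper":0.72},{"delta_pos":[0.022,0.057,0],"angular":[0,0,0],"gripper":0.72},{"delta_pos":[0,0.058,0],"angular":[0,0,0],"gripper":0.72}])

```text
t: 3.58
eef_pos: [0.443, -0.4208, 0.2323]
eef_rot: [2.242, 2.198, -0.002]
contact_force: [-0.1, -0.7, 1.2]
width: 0.0616
```

>>> step_arm(series=[{"delta_pos":[0,0,0],"angular":[0,0,0],"gripper":0.72},{"delta_pos":[0,0,0],"angular":[0,0,0],"gripper":0.72},{"delta_pos":[0,0,0.03],"angular":[0,0,0],"gripper":0.72},{"delta_pos":[0,0,0.05],"angular":[0,0,0],"gripper":0.72},{"delta_pos":[0,0,0],"angular":[0,0,0],"gripper":0.72}])

```text
t: 4.2
eef_pos: [0.4427, -0.4212, 0.1509]
eef_rot: [2.247, 2.192, -0.002]
contact_force: [0.7, 0.5, 0.1]
width: 0.0614
```

>>> step_arm(series=[{"delta_pos":[0.002,-0.003,0.02],"angular":[0,0,-1.3],"gripper":0.72},{"delta_pos":[0,0,0.04],"angular":[0,0,0],"gripper":0.72},{"delta_pos":[0,0,0.04],"angular":[0,0,0],"gripper":0.72},{"delta_pos":[0,0,0.028],"angular":[0,0,0],"gripper":0.72},{"delta_pos":[0,0,0],"angular":[0,0,0],"gripper":0.72}])

```text
t: 4.82
eef_pos: [0.4413, -0.4277, 0.0368]
eef_rot: [2.215, 2.194, -0.004]
contact_force: [0.1, 0.6, 0.3]
width: 0.0612
```

>>> step_arm(series=[{"delta_pos":[0,0,0],"angular":[0,0,0],"gripper":0.3},{"delta_pos":[0,0,0],"angular":[0,0,0],"gripper":0.3},{"delta_pos":[0,0,0],"angular":[0,0,0],"gripper":0.3},{"delta_pos":[0,0,0],"angular":[0,0,0],"gripper":0.3},{"delta_pos":[0,0,0],"angular":[0,0,0],"gripper":0.3}], newtons=35)

```text
t: 5.45
eef_pos: [0.4433, -0.4308, 0.045]
eef_rot: [2.208, 2.185, -0.005]
contact_force: [0.7, -0.1, -0.9]
width: 0.0505
```

>>> step_arm(series=[{"delta_pos":[0,0,-0.02],"angular":[0,0,0],"gripper":0.3},{"delta_pos":[0,0,-0.05],"angular":[0,0,0],"gripper":0.3},{"delta_pos":[0,0,-0.06],"angular":[0,0,0],"gripper":0.3},{"delta_pos":[0,0,-0.06],"angular":[0,0,0],"gripper":0.3},{"delta_pos":[0,0,0],"angular":[0,0,0],"gripper":0.3}])

```text
t: 6.08
eef_pos: [0.4386, -0.4249, 0.2465]
eef_rot: [2.206, 2.183, -0.005]
contact_force: [0.2, -0.4, -1.1]
width: 0.0505
```

```bash
python3 - <<'E'
from h import *
st(); s=ctrl.read_state(); print(np.round(s['joints'],3),np.round(s['qvel'],3)); print(R.from_rotvec(s['eef_rot']).as_matrix().round(3))
for j in jars(): print(j)
save('top','t2.png',(330,230,630,460),2.5)
E
```

```text
t 6.08 [ 0.4386 -0.4249  0.2465] w 0.0505 yaw [[0.011, 1.0], [1.0, -0.01]] F [ 0.2 -0.4 -1.1]
[-0.829  0.263  1.137 -0.002  1.703 -0.819] [-0.001  0.036  0.082  0.001 -0.004 -0.   ]
[[ 0.011  1.     0.024]
 [ 1.    -0.01  -0.029]
 [-0.029  0.025 -0.999]]
('red', [0.437, -0.122], [18, 18, 240], [373, 287])
('red', [0.43, -0.308], [18, 17, 244], [442, 291])
('red', [0.425, -0.223], [18, 17, 249], [410, 292])
('blue', [0.63, 0.123], [50, 9, 349], [283, 212])
('blue', [0.606, 0.683], [24, 18, 308], [85, 220])
('blue', [0.548, 0.151], [18, 18, 249], [272, 243])
('blue', [0.551, 0.075], [17, 17, 238], [301, 242])
('blue', [0.464, 0.155], [18, 18, 247], [270, 274])
```

View pics/t2.png

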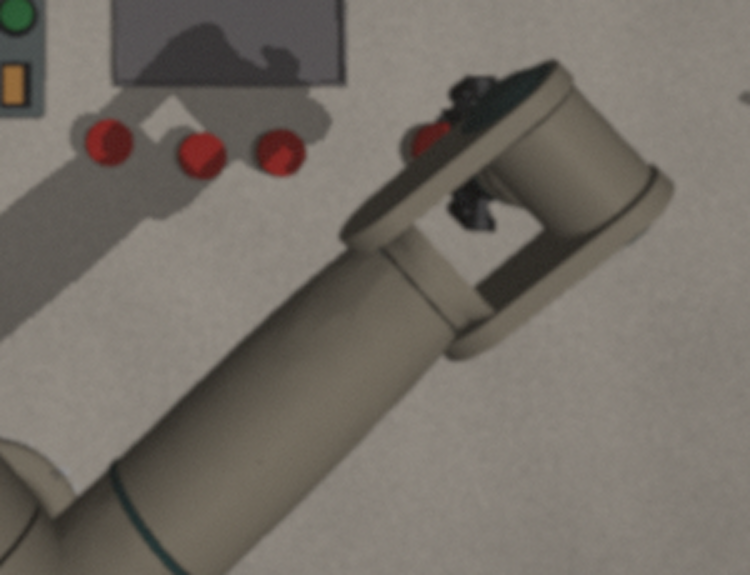

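The jar is held: Fz is about -1.1 N and it is gone from the bench. Fast descents lag and the tool tilted 2°, so I'll add a helper for corrections and go slower near grasps.

```bash
cat >> h.py <<'E'
def go(x,y,z):
    s=ctrl.read_state();M=R.from_rotvec(s['eef_rot']).as_matrix();D=np.array([[0,1,0],[1,0,0],[0,0,-1.]])
    d=np.array([x,y,z])-s['eef_pos']
    print('world d',d.round(4),'tool d',(M.T@d).round(4),'ang',np.degrees(R.from_matrix(M.T@D).as_rotvec()).round(2),'t',round(s['t'],2),'w',round(s['width'],4),'F',np.round(s['contact_force'],1))
E
python3 - <<'E'
from h import *
go(.465,.075,.24)
E
```

```text
world d [2.750e-02 4.988e-01 3.000e-04] tool d [ 0.4989  0.0224 -0.0106] ang [ 1.    1.24 -0.6 ] t 6.17 w 0.0505 F [-0.1 -0.3 -2. ]
```

>>> step_arm(series=[{"delta_pos":[0.01,0,0],"angular":[1,1.2,-0.6],"gripper":0.3},{"delta_pos":[0.03,0.002,0],"angular":[0,0,0],"gripper":0.3},{"delta_pos":[0.04,0.002,0],"angular":[0,0,0],"gripper":0.3},{"delta_pos":[0.04,0.002,0],"angular":[0,0,0],"gripper":0.3},{"delta_pos":[0.04,0.002,0],"angular":[0,0,0],"gripper":0.3}])

```text
t: 6.8
eef_pos: [0.4426, -0.2571, 0.2309]
eef_rot: [-2.206, -2.204, 0.002]
contact_force: [-0.1, -0.2, -1.1]
width: 0.0503
```

>>> step_arm(series=[{"delta_pos":[0.04,0.002,0],"angular":[0,0,0],"gripper":0.3},{"delta_pos":[0.04,0.002,0],"angular":[0,0,0],"gripper":0.3},{"delta_pos":[0.04,0.002,0],"angular":[0,0,0],"gripper":0.3},{"delta_pos":[0.04,0.002,0],"angular":[0,0,0],"gripper":0.3},{"delta_pos":[0.04,0.002,0],"angular":[0,0,0],"gripper":0.3}])

```text
t: 7.42
eef_pos: [0.4484, -0.047, 0.2267]
eef_rot: [-2.189, -2.193, 0.013]
contact_force: [1.0, -0.4, -1.1]
width: 0.0504
```

>>> step_arm(series=[{"delta_pos":[0.04,0.002,0],"angular":[0,0,0],"gripper":0.3},{"delta_pos":[0.04,0.002,0],"angular":[0,0,0],"gripper":0.3},{"delta_pos":[0.03,0.002,0],"angular":[0,0,0],"gripper":0.3},{"delta_pos":[0.01,0,0],"angular":[0,0,0],"gripper":0.3},{"delta_pos":[0,0,0],"angular":[0,0,0],"gripper":0.3}])

```text
t: 8.05
eef_pos: [0.4494, 0.0802, 0.2229]
eef_rot: [-2.172, -2.192, 0.033]
contact_force: [1.2, 1.2, -0.8]
width: 0.0503
```

```bash
python3 - <<'E'
from h import *
st();go(.465,.075,.109)
for j in jars(): print(j)
E
```

```text
t 8.05 [0.4494 0.0802 0.2229] w 0.0503 yaw [[-0.008, 0.998], [1.0, 0.01]] F [ 1.2  1.2 -0.8]
world d [ 0.0156 -0.0052 -0.1139] tool d [-0.0082  0.0217  0.1127] ang [-3.14 -1.4   0.51] t 8.05 w 0.0503 F [ 1.2  1.2 -0.8]
('red', [0.437, -0.122], [18, 18, 240], [373, 287])
('red', [0.43, -0.308], [19, 17, 258], [442, 291])
('red', [0.425, -0.223], [18, 17, 251], [410, 292])
('blue', [0.63, 0.123], [49, 9, 359], [283, 212])
('blue', [0.606, 0.683], [24, 18, 308], [85, 220])
('blue', [0.55, 0.152], [18, 16, 212], [272, 242])
('blue', [0.553, 0.075], [17, 14, 206], [301, 241])
```

>>> step_arm(series=[{"delta_pos":[-0.008,0.016,0],"angular":[-3.1,-1.4,0.5],"gripper":0.3},{"delta_pos":[0,0,0.01],"angular":[0,0,0],"gripper":0.3},{"delta_pos":[0,0,0.015],"angular":[0,0,0],"gripper":0.3},{"delta_pos":[0,0,0.01],"angular":[0,0,0],"gripper":0.3},{"delta_pos":[0,0,0],"angular":[0,0,0],"gripper":0.3}])

```text
t: 8.72
eef_pos: [0.4641, 0.069, 0.1824]
eef_rot: [-2.224, -2.213, 0.008]
contact_force: [0.3, 0.5, -0.4]
width: 0.0505
```

```bash
python3 - <<'E'
from h import *
st();go(.466,.075,.109)
E
```

```text
t 8.72 [0.4641 0.069  0.1824] w 0.0505 yaw [[0.005, 1.0], [1.0, -0.005]] F [ 0.3  0.5 -0.4]
world d [ 0.0019  0.006  -0.0734] tool d [0.0061 0.0024 0.0734] ang [-0.37  0.03 -0.26] t 8.72 w 0.0505 F [ 0.3  0.5 -0.4]
```

>>> step_arm(series=[{"delta_pos":[0.006,0.002,0.01],"angular":[-0.4,0,-0.3],"gripper":0.3},{"delta_pos":[0,0,0.015],"angular":[0,0,0],"gripper":0.3},{"delta_pos":[0,0,0.015],"angular":[0,0,0],"gripper":0.3},{"delta_pos":[0,0,0.015],"angular":[0,0,0],"gripper":0.3},{"delta_pos":[0,0,0.01],"angular":[0,0,0],"gripper":0.3}])

```text
t: 9.35
eef_pos: [0.4663, 0.0757, 0.1133]
eef_rot: [2.219, 2.222, 0.002]
contact_force: [-0.2, -0.2, -0.2]
width: 0.0503
```

```bash
python3 - <<'E'
from h import *
st();go(.466,.075,.107)
save('side','s1.png',(180,140,420,380),2.5)
E
```

```text
t 9.35 [0.4663 0.0757 0.1133] w 0.0503 yaw [[-0.002, 1.0], [1.0, 0.002]] F [-0.2 -0.2 -0.2]
world d [-0.0003 -0.0007 -0.0063] tool d [-0.0007 -0.0003  0.0063] ang [0.09 0.01 0.09] t 9.35 w 0.0503 F [-0.2 -0.2 -0.2]
```

View pics/s1.png

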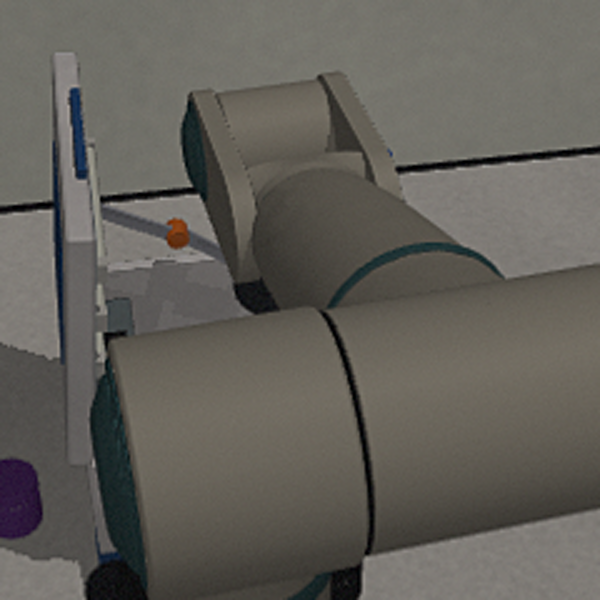

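The side view is mostly hidden by the arm, but the lid and knee are clear of the wrist. Going down the last millimetres while reading the force.

>>> step_arm(series=[{"delta_pos":[0,0,0.002],"angular":[0,0,0],"gripper":0.3},{"delta_pos":[0,0,0.003],"angular":[0,0,0],"gripper":0.3},{"delta_pos":[0,0,0.0],"angular":[0,0,0],"gripper":0.3},{"delta_pos":[0,0,0],"angular":[0,0,0],"gripper":0.3},{"delta_pos":[0,0,0],"angular":[0,0,0],"gripper":0.3}])

```text
t: 10.02
eef_pos: [0.4665, 0.0756, 0.108]
eef_rot: [2.219, 2.222, 0.002]
contact_force: [0.8, 0.2, -1.3]
width: 0.0506
```

>>> step_arm(series=[{"delta_pos":[0,0,0.002],"angular":[0,0,0],"gripper":0.3},{"delta_pos":[0,0,0.002],"angular":[0,0,0],"gripper":0.3},{"delta_pos":[0,0,0],"angular":[0,0,0],"gripper":0.3},{"delta_pos":[0,0,0],"angular":[0,0,0],"gripper":0.3},{"delta_pos":[0,0,0],"angular":[0,0,0],"gripper":0.3}])

```text
t: 10.65
eef_pos: [0.4666, 0.0756, 0.1038]
eef_rot: [2.219, 2.222, 0.002]
contact_force: [0.3, -0.5, -0.6]
width: 0.0502
```

>>> step_arm(series=[{"delta_pos":[0,0,0.002],"angular":[0,0,0],"gripper":0.3},{"delta_pos":[0,0,0.001],"angular":[0,0,0],"gripper":0.3},{"delta_pos":[0,0,0],"angular":[0,0,0],"gripper":0.3},{"delta_pos":[0,0,0],"angular":[0,0,0],"gripper":0.3},{"delta_pos":[0,0,0],"angular":[0,0,0],"gripper":0.3}])

```text
t: 11.28
eef_pos: [0.467, 0.0762, 0.1024]
eef_rot: [2.218, 2.222, 0.006]
contact_force: [-0.7, 0.8, 1.5]
width: 0.0507
```

Contact at 0.102, so the jar is standing on the floor. Release, lift, and go over to the cell2 blue.

>>> step_arm(series=[{"delta_pos":[0,0,0],"angular":[0,0,0],"gripper":0.72},{"delta_pos":[0,0,0],"angular":[0,0,0],"gripper":0.72},{"delta_pos":[0,0,0],"angular":[0,0,0],"gripper":0.72},{"delta_pos":[0,0,-0.02],"angular":[0,0,0],"gripper":0.72},{"delta_pos":[0,0,-0.04],"angular":[0,0,0],"gripper":0.72}])

```text
t: 11.9
eef_pos: [0.4649, 0.0758, 0.16]
eef_rot: [-2.218, -2.221, 0.003]
contact_force: [0.6, 0.6, 0.2]
width: 0.0615
```

>>> step_arm(series=[{"delta_pos":[0,0,0],"angular":[0,0,0],"gripper":0.72},{"delta_pos":[0,0.025,0],"angular":[0,0,0],"gripper":0.72},{"delta_pos":[0,0.035,0],"angular":[0,0,0],"gripper":0.72},{"delta_pos":[0,0.02,0],"angular":[0,0,0],"gripper":0.72},{"delta_pos":[0,0,0],"angular":[0,0,0],"gripper":0.72}])

```text
t: 12.52
eef_pos: [0.5477, 0.0761, 0.1605]
eef_rot: [-2.219, -2.223, -0.0]
contact_force: [-0.4, 0.4, -0.1]
width: 0.0615
```

```bash
python3 - <<'E'
from h import *
st();go(.551,.075,.085)
for j in jars(): print(j)
save('top','t3.png',(190,160,510,340),2.5)
E
```

```text
t 12.53 [0.5477 0.0761 0.1605] w 0.0615 yaw [[-0.002, 1.0], [1.0, 0.002]] F [-0.4  0.4 -0.1]
world d [ 0.0033 -0.0011 -0.0755] tool d [-0.0011  0.0034  0.0755] ang [-0.03 -0.04  0.09] t 12.53 w 0.0615 F [-0.4  0.4 -0.1]
('red', [0.465, 0.085], [18, 17, 254], [296, 275])
('red', [0.437, -0.122], [17, 18, 239], [373, 287])
('red', [0.43, -0.308], [19, 17, 256], [442, 291])
('red', [0.425, -0.223], [18, 17, 250], [410, 292])
('blue', [0.606, 0.683], [24, 18, 306], [85, 220])
```

View pics/t3.png

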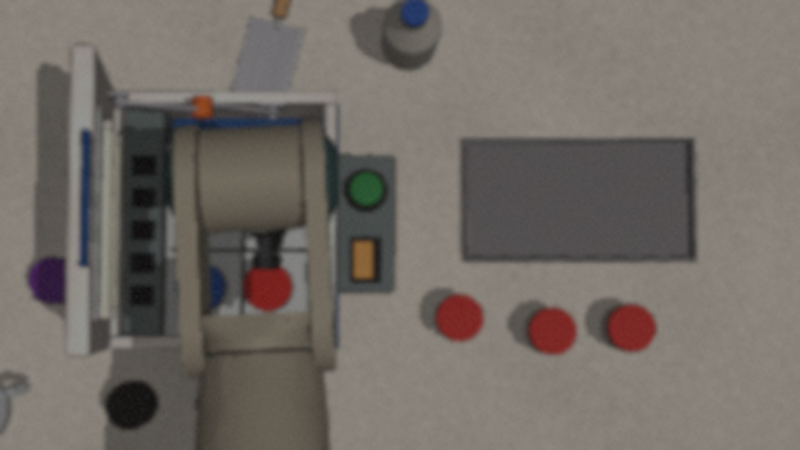

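Red1 stands in cell1 at about (0.465,0.085), inside the ribs. The wrist fork is about 150 mm wide, so for the two cells beside the lid I'll tilt the tool about the jaw axis. Now grasping the cell2 blue.

>>> step_arm(series=[{"delta_pos":[-0.001,0.0033,0.012],"angular":[0,0,0.1],"gripper":0.72},{"delta_pos":[0,0,0.016],"angular":[0,0,0],"gripper":0.72},{"delta_pos":[0,0,0.018],"angular":[0,0,0],"gripper":0.72},{"delta_pos":[0,0,0.016],"angular":[0,0,0],"gripper":0.72},{"delta_pos":[0,0,0.012],"angular":[0,0,0],"gripper":0.72}])

```text
t: 13.25
eef_pos: [0.5481, 0.0752, 0.0812]
eef_rot: [-2.22, -2.221, 0.001]
contact_force: [-0.4, 0.3, -0.3]
width: 0.0617
```

>>> step_arm(series=[{"delta_pos":[0,0,0],"angular":[0,0,0],"gripper":0.3},{"delta_pos":[0,0,0],"angular":[0,0,0],"gripper":0.3},{"delta_pos":[0,0,0],"angular":[0,0,0],"gripper":0.3},{"delta_pos":[0,0,0],"angular":[0,0,0],"gripper":0.3},{"delta_pos":[0,0,0],"angular":[0,0,0],"gripper":0.3}])

```text
t: 13.88
eef_pos: [0.5483, 0.0753, 0.0812]
eef_rot: [-2.22, -2.221, 0.001]
contact_force: [0.3, 0.4, -1.3]
width: 0.0512
```

>>> step_arm(series=[{"delta_pos":[0,0,-0.02],"angular":[0,0,0],"gripper":0.3},{"delta_pos":[0,0,-0.03],"angular":[0,0,0],"gripper":0.3},{"delta_pos":[0,0,-0.03],"angular":[0,0,0],"gripper":0.3},{"delta_pos":[0,0,-0.03],"angular":[0,0,0],"gripper":0.3},{"delta_pos":[0,0,-0.01],"angular":[0,0,0],"gripper":0.3}])

```text
t: 14.5
eef_pos: [0.5478, 0.0751, 0.2037]
eef_rot: [-2.219, -2.22, 0.004]
contact_force: [-0.3, 0.2, -1.5]
width: 0.0514
```

```bash
sed -i 's/^def go(x,y,z):/def go(x,y,z,tilt=0):/; s/D=np.array(\[\[0,1,0\],\[1,0,0\],\[0,0,-1.\]\])/D=R.from_euler("x",tilt,degrees=True).as_matrix()@np.array([[0,1,0],[1,0,0],[0,0,-1.]])/' h.py; python3 - <<'E'
from h import *
st();go(.575,-.32,.21)
E
```

```text
t 14.5 [0.5478 0.0751 0.2037] w 0.0514 yaw [[-0.0, 1.0], [1.0, 0.0]] F [-0.3  0.2 -1.5]
world d [ 0.0272 -0.3951  0.0063] tool d [-0.3951  0.027  -0.0066] ang [-0.23 -0.03  0.02] t 14.5 w 0.0514 F [-0.3  0.2 -1.5]
```

>>> step_arm(series=[{"delta_pos":[-0.02,0.002,0],"angular":[-0.2,0,0],"gripper":0.3},{"delta_pos":[-0.04,0.003,0],"angular":[0,0,0],"gripper":0.3},{"delta_pos":[-0.04,0.003,0],"angular":[0,0,0],"gripper":0.3},{"delta_pos":[-0.04,0.003,0],"angular":[0,0,0],"gripper":0.3},{"delta_pos":[-0.04,0.003,0],"angular":[0,0,0],"gripper":0.3}])

```text
t: 15.12
eef_pos: [0.5602, -0.1117, 0.1971]
eef_rot: [-2.213, -2.221, 0.008]
contact_force: [0.4, 0.2, -1.0]
width: 0.0514
```

>>> step_arm(series=[{"delta_pos":[-0.04,0.003,0],"angular":[0,0,0],"gripper":0.3},{"delta_pos":[-0.04,0.003,0],"angular":[0,0,0],"gripper":0.3},{"delta_pos":[-0.04,0.003,0],"angular":[0,0,0],"gripper":0.3},{"delta_pos":[-0.04,0.003,0],"angular":[0,0,0],"gripper":0.3},{"delta_pos":[-0.03,0.001,0],"angular":[0,0,0],"gripper":0.3}])

```text
t: 15.75
eef_pos: [0.5683, -0.3136, 0.1864]
eef_rot: [-2.209, -2.207, 0.017]
contact_force: [0.7, 0.5, -1.6]
width: 0.0508
```

>>> step_arm(series=[{"delta_pos":[-0.015,0,0],"angular":[0,0,0],"gripper":0.3},{"delta_pos":[0,0,0],"angular":[0,0,0],"gripper":0.3},{"delta_pos":[0,0,0.02],"angular":[0,0,0],"gripper":0.3},{"delta_pos":[0,0,0.03],"angular":[0,0,0],"gripper":0.3},{"delta_pos":[0,0,0.02],"angular":[0,0,0],"gripper":0.3}])

```text
t: 16.38
eef_pos: [0.5654, -0.3283, 0.1124]
eef_rot: [-2.209, -2.205, 0.016]
contact_force: [-0.2, -0.2, -2.1]
width: 0.0511
```

```bash
python3 - <<'E'
from h import *
st();go(.575,-.335,.028)
E
```

```text
t 16.38 [ 0.5654 -0.3283  0.1124] w 0.0511 yaw [[0.002, 1.0], [1.0, -0.002]] F [-0.2 -0.2 -2.1]
world d [ 0.0096 -0.0067 -0.0844] tool d [-0.0072  0.0114  0.0842] ang [-1.25 -0.42 -0.09] t 16.38 w 0.0511 F [-0.2 -0.2 -2.1]
```

>>> step_arm(series=[{"delta_pos":[-0.007,0.01,0.012],"angular":[-1.2,-0.4,0],"gripper":0.3},{"delta_pos":[0,0,0.018],"angular":[0,0,0],"gripper":0.3},{"delta_pos":[0,0,0.02],"angular":[0,0,0],"gripper":0.3},{"delta_pos":[0,0,0.016],"angular":[0,0,0],"gripper":0.3},{"delta_pos":[0,0,0.01],"angular":[0,0,0],"gripper":0.3}])

```text
t: 17.0
eef_pos: [0.5745, -0.3303, 0.0301]
eef_rot: [-2.214, -2.221, 0.001]
contact_force: [0.6, -0.1, -0.6]
width: 0.0512
```

```bash
python3 - <<'E'
from h import *
st();go(.575,-.335,.025)
E
```

```text
t 17.0 [ 0.5745 -0.3303  0.0301] w 0.0512 yaw [[-0.003, 1.0], [1.0, 0.003]] F [ 0.6 -0.1 -0.6]
world d [ 0.0005 -0.0047 -0.0051] tool d [-0.0047  0.0005  0.0051] ang [-0.25 -0.19  0.16] t 17.0 w 0.0512 F [ 0.6 -0.1 -0.6]
```

>>> step_arm(series=[{"delta_pos":[-0.003,0,0.003],"angular":[0,0,0],"gripper":0.3},{"delta_pos":[0,0,0.002],"angular":[0,0,0],"gripper":0.3},{"delta_pos":[0,0,0],"angular":[0,0,0],"gripper":0.3},{"delta_pos":[0,0,0],"angular":[0,0,0],"gripper":0.72},{"delta_pos":[0,0,0],"angular":[0,0,0],"gripper":0.72}])

```text
t: 17.62
eef_pos: [0.5753, -0.3343, 0.0264]
eef_rot: [-2.217, -2.222, 0.0]
contact_force: [-0.5, 0.3, -0.5]
width: 0.0614
```

>>> step_arm(series=[{"delta_pos":[0,0,0],"angular":[0,0,0],"gripper":0.72},{"delta_pos":[0,0,-0.02],"angular":[0,0,0],"gripper":0.72},{"delta_pos":[0,0,-0.04],"angular":[0,0,0],"gripper":0.72},{"delta_pos":[0,0,-0.03],"angular":[0,0,0],"gripper":0.72},{"delta_pos":[0,0,-0.01],"angular":[0,0,0],"gripper":0.72}])

```text
t: 18.25
eef_pos: [0.5757, -0.3346, 0.1338]
eef_rot: [2.218, 2.224, 0.001]
contact_force: [0.2, 0.5, 0.2]
width: 0.0612
```

>>> step_arm(series=[{"delta_pos":[0.005,-0.02,0],"angular":[0,0,0],"gripper":0.72},{"delta_pos":[0.005,-0.04,0],"angular":[0,0,0],"gripper":0.72},{"delta_pos":[0.005,-0.04,0],"angular":[0,0,0],"gripper":0.72},{"delta_pos":[0.005,-0.03,0],"angular":[0,0,0],"gripper":0.72},{"delta_pos":[0.005,-0.012,0],"angular":[0,0,0],"gripper":0.72}])

```text
t: 18.88
eef_pos: [0.43, -0.3091, 0.1345]
eef_rot: [2.216, 2.224, 0.001]
contact_force: [0.0, 0.6, -1.0]
width: 0.0617
```

```bash
python3 - <<'E'
from h import *
st();go(.43,-.308,.020)
for j in jars(): print(j)
print([(np.round(d['xyz'],3).tolist(),round(d['p'],2)) for d in spot_point('top','red1')])
E
```

```text
t 18.88 [ 0.43   -0.3091  0.1345] w 0.0617 yaw [[-0.003, 1.0], [1.0, 0.003]] F [ 0.   0.6 -1. ]
world d [ 0.      0.0011 -0.1145] tool d [ 0.0012 -0.0002  0.1145] ang [0.12 0.06 0.2 ] t 18.88 w 0.0617 F [ 0.   0.6 -1. ]
('red', [0.466, 0.085], [18, 19, 262], [296, 274])
('red', [0.437, -0.122], [18, 17, 239], [373, 287])
('red', [0.424, -0.223], [18, 17, 244], [410, 292])
('blue', [0.63, 0.123], [49, 8, 348], [283, 212])
('blue', [0.606, 0.683], [24, 19, 312], [85, 220])
('blue', [0.573, -0.333], [18, 17, 241], [452, 238])
('blue', [0.548, 0.151], [18, 18, 251], [272, 243])
('blue', [0.464, 0.155], [18, 18, 245], [270, 274])
[([0.47, 0.084, 0.064], 0.71), ([0.44, -0.127, -0.001], 0.68), ([0.426, -0.224, -0.002], 0.6), ([0.433, -0.315, 0.0], 0.59), ([0.537, 0.246, 0.33], 0.47)]
```

>>> step_arm(series=[{"delta_pos":[-0.001,0.001,0.014],"angular":[0,0,0],"gripper":0.72},{"delta_pos":[0,0,0.022],"angular":[0,0,0],"gripper":0.72},{"delta_pos":[0,0,0.024],"angular":[0,0,0],"gripper":0.72},{"delta_pos":[0,0,0.022],"angular":[0,0,0],"gripper":0.72},{"delta_pos":[0,0,0.014],"angular":[0,0,0],"gripper":0.72}])

```text
t: 19.6
eef_pos: [0.4342, -0.3104, 0.0324]
eef_rot: [2.214, 2.226, 0.002]
contact_force: [-0.8, 0.2, 0.5]
width: 0.0617
```

>>> step_arm(series=[{"delta_pos":[0,0,0.01],"angular":[0,0,0],"gripper":0.72},{"delta_pos":[0,0,0.004],"angular":[0,0,0],"gripper":0.72},{"delta_pos":[0,0,0],"angular":[0,0,0],"gripper":0.72},{"delta_pos":[0,0,0],"angular":[0,0,0],"gripper":0.3},{"delta_pos":[0,0,0],"angular":[0,0,0],"gripper":0.3}])

```text
t: 20.23
eef_pos: [0.4352, -0.3108, 0.0179]
eef_rot: [2.213, 2.226, 0.002]
contact_force: [0.2, 0.1, -0.9]
width: 0.0507
```

>>> step_arm(series=[{"delta_pos":[0,0,0],"angular":[0,0,0],"gripper":0.3},{"delta_pos":[0,0,0],"angular":[0,0,0],"gripper":0.3},{"delta_pos":[0,0,-0.02],"angular":[0,0,0],"gripper":0.3},{"delta_pos":[0,0,-0.04],"angular":[0,0,0],"gripper":0.3},{"delta_pos":[0,0,-0.04],"angular":[0,0,0],"gripper":0.3}])

```text
t: 20.85
eef_pos: [0.433, -0.3092, 0.1166]
eef_rot: [-2.211, -2.224, -0.001]
contact_force: [0.8, -0.4, -0.3]
width: 0.0511
```

>>> step_arm(series=[{"delta_pos":[0,0,-0.04],"angular":[0,0,0],"gripper":0.3},{"delta_pos":[0,0,-0.04],"angular":[0,0,0],"gripper":0.3},{"delta_pos":[0,0,-0.02],"angular":[0,0,0],"gripper":0.3},{"delta_pos":[0,0,0],"angular":[0,0,0],"gripper":0.3},{"delta_pos":[0,0,0],"angular":[0,0,0],"gripper":0.3}])

```text
t: 21.48
eef_pos: [0.4337, -0.3098, 0.2222]
eef_rot: [-2.215, -2.227, -0.002]
contact_force: [0.5, -0.3, -0.8]
width: 0.0508
```

```bash
python3 - <<'E'
from h import *
st();go(.548,.075,.2)
E
```

```text
t 21.48 [ 0.4337 -0.3098  0.2222] w 0.0508 yaw [[-0.006, 1.0], [1.0, 0.006]] F [ 0.5 -0.3 -0.8]
world d [ 0.1143  0.3848 -0.0222] tool d [0.3841 0.1165 0.0226] ang [ 0.02 -0.06  0.32] t 21.48 w 0.0508 F [ 0.5 -0.3 -0.8]
```

>>> step_arm(series=[{"delta_pos":[0.02,0.008,0],"angular":[0,0,0.3],"gripper":0.3},{"delta_pos":[0.038,0.012,0],"angular":[0,0,0],"gripper":0.3},{"delta_pos":[0.038,0.012,0],"angular":[0,0,0],"gripper":0.3},{"delta_pos":[0.038,0.012,0],"angular":[0,0,0],"gripper":0.3},{"delta_pos":[0.038,0.012,0],"angular":[0,0,0],"gripper":0.3}])

```text
t: 22.1
eef_pos: [0.488, -0.134, 0.2136]
eef_rot: [-2.218, -2.206, 0.005]
contact_force: [0.5, 0.1, -1.7]
width: 0.0513
```

>>> step_arm(series=[{"delta_pos":[0.038,0.012,0],"angular":[0,0,0],"gripper":0.3},{"delta_pos":[0.038,0.012,0],"angular":[0,0,0],"gripper":0.3},{"delta_pos":[0.038,0.012,0],"angular":[0,0,0],"gripper":0.3},{"delta_pos":[0.038,0.012,0],"angular":[0,0,0],"gripper":0.3},{"delta_pos":[0.03,0.008,0],"angular":[0,0,0],"gripper":0.3}])

```text
t: 22.72
eef_pos: [0.5435, 0.0548, 0.2051]
eef_rot: [-2.21, -2.199, 0.018]
contact_force: [0.5, -0.1, -0.3]
width: 0.0513
```

>>> step_arm(series=[{"delta_pos":[0.018,0,0],"angular":[0,0,0],"gripper":0.3},{"delta_pos":[0,0,0],"angular":[0,0,0],"gripper":0.3},{"delta_pos":[0,0,0],"angular":[0,0,0],"gripper":0.3},{"delta_pos":[0,0,0],"angular":[0,0,0],"gripper":0.3},{"delta_pos":[0,0,0],"angular":[0,0,0],"gripper":0.3}])

```text
t: 23.35
eef_pos: [0.5423, 0.0721, 0.2021]
eef_rot: [-2.209, -2.197, 0.025]
contact_force: [-0.6, 0.0, -1.5]
width: 0.0516
```

```bash
python3 - <<'E'
from h import *
st();go(.548,.073,.083)
E
```

```text
t 23.35 [0.5423 0.0721 0.2021] w 0.0516 yaw [[0.005, 1.0], [1.0, -0.005]] F [-0.6  0.  -1.5]
world d [ 0.0057  0.0009 -0.1191] tool d [1.000e-04 9.300e-03 1.189e-01] ang [-1.72 -0.41 -0.3 ] t 23.35 w 0.0516 F [-0.6  0.  -1.5]
```

>>> step_arm(series=[{"delta_pos":[0.001,0.006,0.01],"angular":[-1.7,-0.4,-0.3],"gripper":0.3},{"delta_pos":[0,0,0.018],"angular":[0,0,0],"gripper":0.3},{"delta_pos":[0,0,0.02],"angular":[0,0,0],"gripper":0.3},{"delta_pos":[0,0,0.018],"angular":[0,0,0],"gripper":0.3},{"delta_pos":[0,0,0.01],"angular":[0,0,0],"gripper":0.3}])

```text
t: 23.98
eef_pos: [0.548, 0.0713, 0.1227]
eef_rot: [-2.224, -2.218, -0.0]
contact_force: [0.8, -0.4, -0.4]
width: 0.0512
```

```bash
python3 - <<'E'
from h import *
st();go(.548,.073,.081)
E
```

```text
t 23.98 [0.548  0.0713 0.1227] w 0.0512 yaw [[0.003, 1.0], [1.0, -0.003]] F [ 0.8 -0.4 -0.4]
world d [ 0.      0.0017 -0.0417] tool d [0.0017 0.     0.0417] ang [ 0.01 -0.01 -0.16] t 23.98 w 0.0512 F [ 0.8 -0.4 -0.4]
```

>>> step_arm(series=[{"delta_pos":[0.002,0,0.012],"angular":[0,0,0],"gripper":0.3},{"delta_pos":[0,0,0.014],"angular":[0,0,0],"gripper":0.3},{"delta_pos":[0,0,0.009],"angular":[0,0,0],"gripper":0.3},{"delta_pos":[0,0,0.004],"angular":[0,0,0],"gripper":0.3},{"delta_pos":[0,0,0],"angular":[0,0,0],"gripper":0.3}])

```text
t: 24.6
eef_pos: [0.548, 0.0735, 0.0807]
eef_rot: [-2.224, -2.218, 0.0]
contact_force: [-0.9, 1.1, -1.0]
width: 0.0512
```

>>> step_arm(series=[{"delta_pos":[0,0,0],"angular":[0,0,0],"gripper":0.72},{"delta_pos":[0,0,0],"angular":[0,0,0],"gripper":0.72},{"delta_pos":[0,0,-0.02],"angular":[0,0,0],"gripper":0.72},{"delta_pos":[0,0,-0.04],"angular":[0,0,0],"gripper":0.72},{"delta_pos":[0,0,-0.025],"angular":[0,0,0],"gripper":0.72}])

```text
t: 25.22
eef_pos: [0.5478, 0.0734, 0.1682]
eef_rot: [-2.224, -2.218, 0.001]
contact_force: [0.8, 1.0, 0.0]
width: 0.0615
```

>>> step_arm(series=[{"delta_pos":[0,0,0],"angular":[0,5,0],"gripper":0.72},{"delta_pos":[0,0,0],"angular":[0,5,0],"gripper":0.72},{"delta_pos":[0,0,0],"angular":[0,5,0],"gripper":0.72},{"delta_pos":[0,0,0],"angular":[0,0,0],"gripper":0.72},{"delta_pos":[0,0,0],"angular":[0,0,0],"gripper":0.72}])

```text
t: 25.85
eef_pos: [0.55, 0.0739, 0.1743]
eef_rot: [-2.084, -2.082, -0.291]
contact_force: [0.1, 1.3, 0.0]
width: 0.0616
```

```bash
python3 - <<'E'
from h import *
st();go(.549,.151,.16,15);s=ctrl.read_state();print(s['joints'].round(3) if hasattr(s['joints'],'round') else s['joints'])
for j in jars(): print(j)
E
```

```text
t 25.85 [0.55   0.0739 0.1743] w 0.0616 yaw [[-0.001, 1.0], [0.964, -0.002]] F [0.1 1.3 0. ]
world d [-0.001   0.0771 -0.0143] tool d [ 0.0706 -0.0013  0.0341] ang [ 0.58 -0.32  0.04] t 25.85 w 0.0616 F [0.1 1.3 0. ]
[-0.068  0.144  1.436  0.267  1.569 -0.069]
('red', [0.437, -0.122], [18, 18, 242], [373, 287])
('red', [0.425, -0.223], [18, 17, 250], [410, 292])
('blue', [0.606, 0.683], [24, 18, 307], [85, 220])
('blue', [0.573, -0.333], [18, 17, 237], [452, 238])
('blue', [0.548, 0.151], [18, 18, 243], [272, 243])
('blue', [0.463, 0.155], [17, 18, 232], [270, 274])
```

>>> step_arm(series=[{"delta_pos":[0.01,-0.001,0.003],"angular":[0.5,-0.3,0],"gripper":0.72},{"delta_pos":[0.02,0,0.005],"angular":[0,0,0],"gripper":0.72},{"delta_pos":[0.022,0,0.006],"angular":[0,0,0],"gripper":0.72},{"delta_pos":[0.018,0,0.005],"angular":[0,0,0],"gripper":0.72},{"delta_pos":[0.004,0,0],"angular":[0,0,0],"gripper":0.72}])

```text
t: 26.52
eef_pos: [0.5482, 0.1568, 0.1753]
eef_rot: [-2.078, -2.088, -0.271]
contact_force: [0.7, -1.7, -0.0]
width: 0.0614
```

```bash
python3 - <<'E'
from h import *
st();go(.549,.151,.082,15)
save('top','t4.png',(190,160,390,340),3)
E
```

```text
t 26.52 [0.5482 0.1568 0.1753] w 0.0614 yaw [[-0.005, 1.0], [0.967, 0.005]] F [ 0.7 -1.7 -0. ]
world d [ 0.0008 -0.0058 -0.0933] tool d [-0.0295  0.0007  0.0887] ang [-0.04  0.16  0.27] t 26.52 w 0.0614 F [ 0.7 -1.7 -0. ]
```

View pics/t4.png

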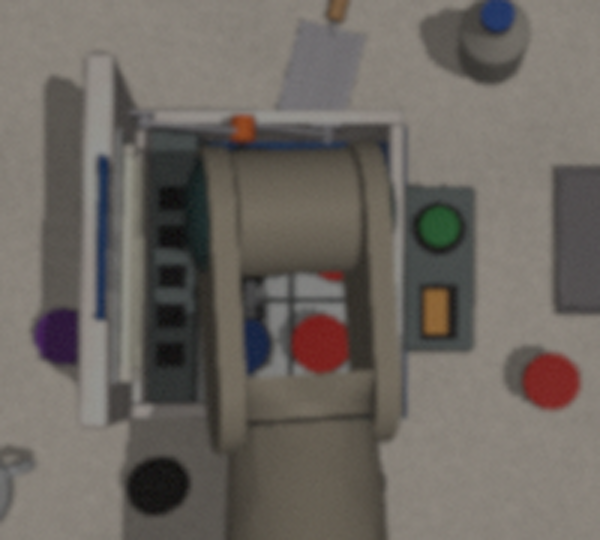

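The wrist (left edge at crop 190) clears the lid (crop 120–140) by about 40 mm. Descending on the cell4 blue.

>>> step_arm(series=[{"delta_pos":[-0.007,0.001,0.012],"angular":[0,0.1,0.2],"gripper":0.72},{"delta_pos":[-0.006,0,0.019],"angular":[0,0,0],"gripper":0.72},{"delta_pos":[-0.006,0,0.022],"angular":[0,0,0],"gripper":0.72},{"delta_pos":[-0.006,0,0.019],"angular":[0,0,0],"gripper":0.72},{"delta_pos":[-0.004,0,0.012],"angular":[0,0,0],"gripper":0.72}])

```text
t: 27.2
eef_pos: [0.5496, 0.1459, 0.0814]
eef_rot: [-2.087, -2.079, -0.271]
contact_force: [0.1, 0.2, 0.4]
width: 0.0613
```

>>> step_arm(series=[{"delta_pos":[0,0,0],"angular":[0,0,0],"gripper":0.72},{"delta_pos":[0,0,0],"angular":[0,0,0],"gripper":0.3},{"delta_pos":[0,0,0],"angular":[0,0,0],"gripper":0.3},{"delta_pos":[0,0,0],"angular":[0,0,0],"gripper":0.3},{"delta_pos":[0,0,0],"angular":[0,0,0],"gripper":0.3}])

```text
t: 27.82
eef_pos: [0.5501, 0.145, 0.0821]
eef_rot: [-2.089, -2.079, -0.272]
contact_force: [0.4, -0.3, -1.7]
width: 0.0511
```

>>> step_arm(series=[{"delta_pos":[0.005,0,-0.018],"angular":[0,0,0],"gripper":0.3},{"delta_pos":[0.008,0,-0.03],"angular":[0,0,0],"gripper":0.3},{"delta_pos":[0.008,0,-0.03],"angular":[0,0,0],"gripper":0.3},{"delta_pos":[0.008,0,-0.03],"angular":[0,0,0],"gripper":0.3},{"delta_pos":[0,0,-0.01],"angular":[0,0,0],"gripper":0.3}])

```text
t: 28.45
eef_pos: [0.55, 0.1431, 0.2122]
eef_rot: [-2.089, -2.081, -0.275]
contact_force: [-0.1, -0.2, -0.3]
width: 0.0508
```

```bash
python3 - <<'E'
from h import *
st();go(.575,-.26,.2,0)
E
```

```text
t 28.45 [0.55   0.1431 0.2122] w 0.0508 yaw [[0.003, 1.0], [0.967, -0.004]] F [-0.1 -0.2 -0.3]
world d [ 0.025  -0.4031 -0.0122] tool d [-0.3927  0.0267 -0.0914] ang [  0.2  -14.85  -0.22] t 28.45 w 0.0508 F [-0.1 -0.2 -0.3]
```

>>> step_arm(series=[{"delta_pos":[-0.02,0.001,-0.006],"angular":[0,0,0],"gripper":0.3},{"delta_pos":[-0.038,0.003,-0.011],"angular":[0,0,0],"gripper":0.3},{"delta_pos":[-0.038,0.003,-0.011],"angular":[0,0,0],"gripper":0.3},{"delta_pos":[-0.038,0.003,-0.011],"angular":[0,0,0],"gripper":0.3},{"delta_pos":[-0.038,0.003,-0.011],"angular":[0,0,0],"gripper":0.3}])

```text
t: 29.08
eef_pos: [0.5616, -0.0391, 0.2169]
eef_rot: [-2.083, -2.085, -0.275]
contact_force: [0.4, -0.0, -1.8]
width: 0.0507
```

>>> step_arm(series=[{"delta_pos":[-0.038,0.003,-0.011],"angular":[0,0,0],"gripper":0.3},{"delta_pos":[-0.038,0.003,-0.011],"angular":[0,0,0],"gripper":0.3},{"delta_pos":[-0.038,0.003,-0.011],"angular":[0,0,0],"gripper":0.3},{"delta_pos":[-0.038,0.003,-0.011],"angular":[0,0,0],"gripper":0.3},{"delta_pos":[-0.038,0.001,-0.011],"angular":[0,0,0],"gripper":0.3}])

```text
t: 29.7
eef_pos: [0.5731, -0.2438, 0.2189]
eef_rot: [-2.081, -2.081, -0.272]
contact_force: [0.5, -0.1, -1.1]
width: 0.051
```

>>> step_arm(series=[{"delta_pos":[-0.015,0,-0.004],"angular":[0,0,0],"gripper":0.3},{"delta_pos":[0,0,0],"angular":[0,0,0],"gripper":0.3},{"delta_pos":[0,0,0],"angular":[0,0,0],"gripper":0.3},{"delta_pos":[0,0,0],"angular":[0,0,0],"gripper":0.3},{"delta_pos":[0,0,0],"angular":[0,0,0],"gripper":0.3}])

```text
t: 30.32
eef_pos: [0.5729, -0.2586, 0.2177]
eef_rot: [-2.079, -2.079, -0.272]
contact_force: [-0.1, -0.3, -1.0]
width: 0.051
```

```bash
python3 - <<'E'
from h import *
st();go(.574,-.262,.11,15)
E
```

```text
t 30.32 [ 0.5729 -0.2586  0.2177] w 0.051 yaw [[0.0, 1.0], [0.965, 0.001]] F [-0.1 -0.3 -1. ]
world d [ 0.0011 -0.0034 -0.1077] tool d [-0.0314  0.0015  0.1031] ang [-0.19 -0.1  -0.02] t 30.32 w 0.051 F [-0.1 -0.3 -1. ]
```

>>> step_arm(series=[{"delta_pos":[-0.006,0.001,0.014],"angular":[-0.2,0,0],"gripper":0.3},{"delta_pos":[-0.006,0,0.021],"angular":[0,0,0],"gripper":0.3},{"delta_pos":[-0.006,0,0.021],"angular":[0,0,0],"gripper":0.3},{"delta_pos":[-0.006,0,0.021],"angular":[0,0,0],"gripper":0.3},{"delta_pos":[-0.005,0,0.018],"angular":[0,0,0],"gripper":0.3}])

```text
t: 30.95
eef_pos: [0.5741, -0.2609, 0.1131]
eef_rot: [-2.08, -2.083, -0.276]
contact_force: [-0.4, -0.3, -1.8]
width: 0.0506
```

>>> step_arm(series=[{"delta_pos":[-0.005,0,0.018],"angular":[0,0,0],"gripper":0.3},{"delta_pos":[-0.005,0,0.018],"angular":[0,0,0],"gripper":0.3},{"delta_pos":[-0.004,0,0.015],"angular":[0,0,0],"gripper":0.3},{"delta_pos":[-0.003,0,0.01],"angular":[0,0,0],"gripper":0.3},{"delta_pos":[0,0,0],"angular":[0,0,0],"gripper":0.3}])

```text
t: 31.58
eef_pos: [0.5734, -0.2609, 0.0433]
eef_rot: [-2.079, -2.081, -0.275]
contact_force: [0.4, -0.4, -1.4]
width: 0.0507
```

```bash
python3 - <<'E'
from h import *
st();go(.574,-.262,.026,15)
E
```

```text
t 31.57 [ 0.5734 -0.2609  0.0433] w 0.0507 yaw [[-0.001, 1.0], [0.965, 0.001]] F [ 0.4 -0.4 -1.4]
world d [ 0.0006 -0.0011 -0.0173] tool d [-0.0056  0.0006  0.0165] ang [-0.08 -0.15  0.05] t 31.57 w 0.0507 F [ 0.4 -0.4 -1.4]
```

>>> step_arm(series=[{"delta_pos":[-0.003,0,0.008],"angular":[0,0,0],"gripper":0.3},{"delta_pos":[-0.002,0,0.006],"angular":[0,0,0],"gripper":0.3},{"delta_pos":[-0.001,0,0.003],"angular":[0,0,0],"gripper":0.3},{"delta_pos":[0,0,0],"angular":[0,0,0],"gripper":0.3},{"delta_pos":[0,0,0],"angular":[0,0,0],"gripper":0.72}])

```text
t: 32.2
eef_pos: [0.5746, -0.2631, 0.0264]
eef_rot: [-2.081, -2.084, -0.277]
contact_force: [0.0, 0.2, 1.2]
width: 0.0613
```

>>> step_arm(series=[{"delta_pos":[0,0,0],"angular":[0,0,0],"gripper":0.72},{"delta_pos":[0,0,0],"angular":[0,0,0],"gripper":0.72},{"delta_pos":[0.005,0,-0.02],"angular":[0,0,0],"gripper":0.72},{"delta_pos":[0.01,0,-0.037],"angular":[0,0,0],"gripper":0.72},{"delta_pos":[0.01,0,-0.037],"angular":[0,0,0],"gripper":0.72}])

```text
t: 32.83
eef_pos: [0.5734, -0.2628, 0.1269]
eef_rot: [-2.079, -2.081, -0.276]
contact_force: [0.4, 0.8, -0.1]
width: 0.0614
```

>>> step_arm(series=[{"delta_pos":[0.008,-0.02,0.002],"angular":[0,0,0],"gripper":0.72},{"delta_pos":[0.008,-0.035,0.002],"angular":[0,0,0],"gripper":0.72},{"delta_pos":[0.008,-0.04,0.002],"angular":[0,0,0],"gripper":0.72},{"delta_pos":[0.008,-0.035,0.002],"angular":[0,0,0],"gripper":0.72},{"delta_pos":[0.006,-0.015,0.002],"angular":[0,0,0],"gripper":0.72}])

```text
t: 33.45
eef_pos: [0.4282, -0.2249, 0.1398]
eef_rot: [-2.09, -2.098, -0.283]
contact_force: [-0.5, -0.7, 1.2]
width: 0.0615
```

```bash
python3 - <<'E'
from h import *
st()
go(.427,-.223,.022,15)
for j in jars(): print(j)
print([(np.round(d['xyz'],3).tolist(),round(d['p'],2)) for d in spot_point('top','red1')])
E
```

```text
t 33.45 [ 0.4282 -0.2249  0.1398] w 0.0615 yaw [[-0.006, 1.0], [0.968, 0.002]] F [-0.5 -0.7  1.2]
world d [-0.0012  0.0019 -0.1178] tool d [-0.0276 -0.0031  0.1145] ang [0.89 0.53 0.35] t 33.45 w 0.0615 F [-0.5 -0.7  1.2]
('red', [0.547, 0.074], [18, 18, 262], [301, 243])
('red', [0.466, 0.085], [18, 19, 261], [296, 274])
('red', [0.437, -0.122], [18, 18, 248], [373, 287])
('red', [0.425, -0.223], [18, 17, 243], [410, 292])
('blue', [0.63, 0.124], [50, 8, 347], [283, 212])
('blue', [0.606, 0.683], [24, 19, 307], [85, 220])
('blue', [0.573, -0.256], [18, 17, 241], [423, 238])
('blue', [0.573, -0.333], [18, 17, 242], [452, 238])
('blue', [0.464, 0.155], [18, 18, 247], [270, 274])
[([0.549, 0.072, 0.063], 0.84), ([0.439, -0.127, -0.002], 0.65), ([0.428, -0.226, 0.001], 0.56), ([0.534, 0.247, 0.331], 0.37)]
```

>>> step_arm(series=[{"delta_pos":[-0.001,-0.002,0.014],"angular":[0.9,0.5,0.3],"gripper":0.72},{"delta_pos":[-0.005,0,0.019],"angular":[0,0,0],"gripper":0.72},{"delta_pos":[-0.005,0,0.021],"angular":[0,0,0],"gripper":0.72},{"delta_pos":[-0.005,0,0.02],"angular":[0,0,0],"gripper":0.72},{"delta_pos":[-0.003,0,0.012],"angular":[0,0,0],"gripper":0.72}])

```text
t: 34.17
eef_pos: [0.4301, -0.2218, 0.0488]
eef_rot: [-2.08, -2.084, -0.273]
contact_force: [-0.4, -0.3, -0.2]
width: 0.0616
```

```bash
python3 - <<'E'
from h import *
st()
go(.427,-.221,.022,15)
E
```

```text
t 34.17 [ 0.4301 -0.2218  0.0488] w 0.0616 yaw [[-0.002, 1.0], [0.966, 0.002]] F [-0.4 -0.3 -0.2]
world d [-0.0031  0.0008 -0.0268] tool d [-0.0061 -0.0031  0.0261] ang [-0.05  0.05  0.11] t 34.17 w 0.0616 F [-0.4 -0.3 -0.2]
```

>>> step_arm(series=[{"delta_pos":[-0.002,-0.003,0.01],"angular":[0,0,0.1],"gripper":0.72},{"delta_pos":[-0.002,0,0.011],"angular":[0,0,0],"gripper":0.72},{"delta_pos":[-0.001,0,0.005],"angular":[0,0,0],"gripper":0.72},{"delta_pos":[0,0,0],"angular":[0,0,0],"gripper":0.3},{"delta_pos":[0,0,0],"angular":[0,0,0],"gripper":0.3}])

```text
t: 34.8
eef_pos: [0.4275, -0.22, 0.0207]
eef_rot: [-2.081, -2.082, -0.272]
contact_force: [-1.1, -0.0, -1.3]
width: 0.0513
```

>>> step_arm(series=[{"delta_pos":[0,0,0],"angular":[0,0,0],"gripper":0.3},{"delta_pos":[0,0,0],"angular":[0,0,0],"gripper":0.3},{"delta_pos":[0.005,0,-0.02],"angular":[0,0,0],"gripper":0.3},{"delta_pos":[0.01,0,-0.037],"angular":[0,0,0],"gripper":0.3},{"delta_pos":[0.01,0,-0.037],"angular":[0,0,0],"gripper":0.3}])

```text
t: 35.42
eef_pos: [0.426, -0.2189, 0.1177]
eef_rot: [-2.077, -2.077, -0.27]
contact_force: [-0.3, -0.1, -0.7]
width: 0.0513
```

>>> step_arm(series=[{"delta_pos":[0.01,0,-0.037],"angular":[0,0,0],"gripper":0.3},{"delta_pos":[0.01,0,-0.037],"angular":[0,0,0],"gripper":0.3},{"delta_pos":[0.004,0,-0.015],"angular":[0,0,0],"gripper":0.3},{"delta_pos":[0,0,0],"angular":[0,0,0],"gripper":0.3},{"delta_pos":[0,0,0],"angular":[0,0,0],"gripper":0.3}])

```text
t: 36.05
eef_pos: [0.4266, -0.2191, 0.2133]
eef_rot: [-2.079, -2.079, -0.27]
contact_force: [0.5, 0.2, -2.0]
width: 0.0512
```

```bash
python3 - <<'E'
from h import *
st();go(.548,.155,.2,15)
E
```

```text
t 36.05 [ 0.4266 -0.2191  0.2133] w 0.0512 yaw [[0.001, 1.0], [0.966, 0.0]] F [ 0.5  0.2 -2. ]
world d [ 0.1214  0.3741 -0.0133] tool d [0.3579 0.1216 0.1096] ang [-0.27 -0.08 -0.05] t 36.05 w 0.0512 F [ 0.5  0.2 -2. ]
```

>>> step_arm(series=[{"delta_pos":[0.018,0.008,0.005],"angular":[0,0,0],"gripper":0.3},{"delta_pos":[0.036,0.013,0.009],"angular":[0,0,0],"gripper":0.3},{"delta_pos":[0.036,0.013,0.009],"angular":[0,0,0],"gripper":0.3},{"delta_pos":[0.036,0.013,0.009],"angular":[0,0,0],"gripper":0.3},{"delta_pos":[0.036,0.013,0.009],"angular":[0,0,0],"gripper":0.3}])

```text
t: 36.67
eef_pos: [0.4852, -0.0484, 0.2058]
eef_rot: [-2.077, -2.061, -0.262]
contact_force: [0.3, 0.2, -1.2]
width: 0.0513
```

>>> step_arm(series=[{"delta_pos":[0.036,0.013,0.009],"angular":[0,0,0],"gripper":0.3},{"delta_pos":[0.036,0.013,0.009],"angular":[0,0,0],"gripper":0.3},{"delta_pos":[0.036,0.013,0.009],"angular":[0,0,0],"gripper":0.3},{"delta_pos":[0.03,0.013,0.008],"angular":[0,0,0],"gripper":0.3},{"delta_pos":[0.015,0.005,0.004],"angular":[0,0,0],"gripper":0.3}])

```text
t: 37.3
eef_pos: [0.5412, 0.1161, 0.1975]
eef_rot: [-2.07, -2.052, -0.245]
contact_force: [0.6, 0.6, -1.2]
width: 0.0508
```

```bash
python3 - <<'E'
from h import *
st();go(.548,.157,.2,15)
E
```

```text
t 37.3 [0.5412 0.1161 0.1975] w 0.0508 yaw [[0.013, 0.999], [0.963, -0.004]] F [ 0.6  0.6 -1.2]
world d [0.0068 0.0409 0.0025] tool d [0.0402 0.0065 0.0084] ang [-1.93 -0.53 -0.76] t 37.3 w 0.0508 F [ 0.6  0.6 -1.2]
```

>>> step_arm(series=[{"delta_pos":[0.004,0.006,0],"angular":[-1.9,-0.5,-0.7],"gripper":0.3},{"delta_pos":[0.014,0,0.003],"angular":[0,0,0],"gripper":0.3},{"delta_pos":[0.012,0,0.003],"angular":[0,0,0],"gripper":0.3},{"delta_pos":[0.008,0,0.003],"angular":[0,0,0],"gripper":0.3},{"delta_pos":[0,0,0],"angular":[0,0,0],"gripper":0.3}])

```text
t: 37.92
eef_pos: [0.5468, 0.1559, 0.1969]
eef_rot: [-2.084, -2.08, -0.272]
contact_force: [0.8, 0.5, -2.1]
width: 0.051
```

```bash
python3 - <<'E'
from h import *
st();go(.548,.157,.084,15)
E
```

```text
t 37.92 [0.5468 0.1559 0.1969] w 0.051 yaw [[0.002, 1.0], [0.966, -0.002]] F [ 0.8  0.5 -2.1]
world d [ 0.0012  0.0011 -0.1129] tool d [-0.028   0.0014  0.1094] ang [-0.04  0.06 -0.12] t 37.92 w 0.051 F [ 0.8  0.5 -2.1]
```

>>> step_arm(series=[{"delta_pos":[-0.002,0.001,0.012],"angular":[0,0,0],"gripper":0.3},{"delta_pos":[-0.005,0,0.018],"angular":[0,0,0],"gripper":0.3},{"delta_pos":[-0.005,0,0.02],"angular":[0,0,0],"gripper":0.3},{"delta_pos":[-0.005,0,0.018],"angular":[0,0,0],"gripper":0.3},{"delta_pos":[-0.003,0,0.012],"angular":[0,0,0],"gripper":0.3}])

```text
t: 38.55
eef_pos: [0.5469, 0.1556, 0.1073]
eef_rot: [-2.086, -2.077, -0.268]
contact_force: [-0.2, -0.4, -1.8]
width: 0.0516
```

```bash
python3 - <<'E'
from h import *
st();go(.548,.157,.084,15)
E
```

```text
t 38.55 [0.5469 0.1556 0.1073] w 0.0516 yaw [[0.004, 1.0], [0.966, -0.004]] F [-0.2 -0.4 -1.8]
world d [ 0.0011  0.0014 -0.0233] tool d [-0.0046  0.0012  0.0229] ang [-0.15  0.12 -0.26] t 38.55 w 0.0516 F [-0.2 -0.4 -1.8]
```

>>> step_arm(series=[{"delta_pos":[-0.002,0.001,0.009],"angular":[0,0,0],"gripper":0.3},{"delta_pos":[-0.002,0,0.009],"angular":[0,0,0],"gripper":0.3},{"delta_pos":[-0.001,0,0.005],"angular":[0,0,0],"gripper":0.3},{"delta_pos":[0,0,0.001],"angular":[0,0,0],"gripper":0.3},{"delta_pos":[0,0,0],"angular":[0,0,0],"gripper":0.72}])

```text
t: 39.17
eef_pos: [0.5484, 0.1567, 0.0828]
eef_rot: [-2.086, -2.078, -0.27]
contact_force: [0.1, -0.3, -0.1]
width: 0.0615
```

>>> step_arm(series=[{"delta_pos":[0,0,0],"angular":[0,0,0],"gripper":0.72},{"delta_pos":[0,0,0],"angular":[0,0,0],"gripper":0.72},{"delta_pos":[0.005,0,-0.02],"angular":[0,0,0],"gripper":0.72},{"delta_pos":[0.01,0,-0.033],"angular":[0,0,0],"gripper":0.72},{"delta_pos":[0.007,0,-0.026],"angular":[0,0,0],"gripper":0.72}])

```text
t: 39.8
eef_pos: [0.5476, 0.1577, 0.1646]
eef_rot: [-2.085, -2.075, -0.266]
contact_force: [0.4, -0.0, 0.3]
width: 0.0614
```

>>> step_arm(series=[{"delta_pos":[0,0,0],"angular":[0,0,0],"gripper":0.72},{"delta_pos":[0,-0.025,0],"angular":[0,0,0],"gripper":0.72},{"delta_pos":[0,-0.035,0],"angular":[0,0,0],"gripper":0.72},{"delta_pos":[0,-0.02,0],"angular":[0,0,0],"gripper":0.72},{"delta_pos":[0,0,0],"angular":[0,0,0],"gripper":0.72}])

```text
t: 40.42
eef_pos: [0.4651, 0.1579, 0.1614]
eef_rot: [-2.085, -2.075, -0.263]
contact_force: [0.4, -0.3, 0.8]
width: 0.0615
```

```bash
python3 - <<'E'
from h import *
st();go(.464,.158,.083,15)
for j in jars(): print(j)
E
```

```text
t 40.42 [0.4651 0.1579 0.1614] w 0.0615 yaw [[0.006, 1.0], [0.967, -0.004]] F [ 0.4 -0.3  0.8]
world d [-0.0011  0.0001 -0.0784] tool d [-0.02   -0.0005  0.0758] ang [-0.39  0.14 -0.34] t 40.42 w 0.0615 F [ 0.4 -0.3  0.8]
('red', [0.554, 0.151], [18, 15, 162], [272, 240])
('red', [0.551, 0.075], [18, 15, 214], [301, 242])
('red', [0.437, -0.122], [18, 17, 237], [373, 287])
('blue', [0.63, 0.123], [49, 9, 355], [284, 212])
('blue', [0.606, 0.683], [24, 18, 309], [84, 220])
('blue', [0.573, -0.256], [18, 17, 239], [423, 238])
('blue', [0.573, -0.333], [18, 17, 239], [452, 238])
```

Red is in cell4. Now the blue in cell3.

>>> step_arm(series=[{"delta_pos":[-0.004,-0.001,0.012],"angular":[-0.4,0.1,-0.3],"gripper":0.72},{"delta_pos":[-0.004,0,0.016],"angular":[0,0,0],"gripper":0.72},{"delta_pos":[-0.004,0,0.018],"angular":[0,0,0],"gripper":0.72},{"delta_pos":[-0.004,0,0.016],"angular":[0,0,0],"gripper":0.72},{"delta_pos":[-0.003,0,0.011],"angular":[0,0,0],"gripper":0.72}])

```text
t: 41.1
eef_pos: [0.4671, 0.1588, 0.0833]
eef_rot: [-2.083, -2.08, -0.278]
contact_force: [2.2, 0.1, 62.7]
width: 0.0618
```

>>> step_arm(series=[{"delta_pos":[0,0,0],"angular":[0,0,0],"gripper":0.72},{"delta_pos":[0,0,0],"angular":[0,0,0],"gripper":0.3},{"delta_pos":[0,0,0],"angular":[0,0,0],"gripper":0.3},{"delta_pos":[0,0,0],"angular":[0,0,0],"gripper":0.3},{"delta_pos":[0,0,0],"angular":[0,0,0],"gripper":0.3}])

```text
t: 41.72
eef_pos: [0.4689, 0.1591, 0.0849]
eef_rot: [-2.082, -2.08, -0.283]
contact_force: [-2.2, -1.1, 5.2]
width: 0.0512
```

>>> step_arm(series=[{"delta_pos":[0.005,0,-0.018],"angular":[0,0,0],"gripper":0.3},{"delta_pos":[0.008,0,-0.03],"angular":[0,0,0],"gripper":0.3},{"delta_pos":[0.008,0,-0.03],"angular":[0,0,0],"gripper":0.3},{"delta_pos":[0.008,0,-0.03],"angular":[0,0,0],"gripper":0.3},{"delta_pos":[0,0,-0.01],"angular":[0,0,0],"gripper":0.3}])

```text
t: 42.35
eef_pos: [0.4672, 0.1556, 0.2036]
eef_rot: [-2.082, -2.077, -0.272]
contact_force: [-0.3, 0.3, -0.4]
width: 0.0509
```

```bash
python3 - <<'E'
from h import *
st();go(.574,-.175,.2,15)
E
```

```text
t 42.35 [0.4672 0.1556 0.2036] w 0.0509 yaw [[0.003, 1.0], [0.965, -0.002]] F [-0.3  0.3 -0.4]
world d [ 0.1068 -0.3306 -0.0036] tool d [-0.3198  0.1075 -0.083 ] ang [-0.17 -0.1  -0.16] t 42.35 w 0.0509 F [-0.3  0.3 -0.4]
```

That descent showed a 62 N upward force: probably the gripper's left linkage on the -x wall rim. I'll grip higher for that cell from now on. First I'll check what is held and whether anything moved.

```bash
python3 - <<'E'
from h import *
for j in jars(): print(j)
a=[]
import time
for i in range(4):
    s=ctrl.read_state();a.append(s['contact_force'])
save('side','s2.png',(170,130,410,370),2.5)
E
```

```text
('red', [0.555, 0.15], [18, 14, 136], [273, 240])
('red', [0.553, 0.076], [18, 13, 177], [301, 241])
('red', [0.437, -0.122], [18, 17, 239], [373, 287])
('blue', [0.63, 0.123], [49, 9, 358], [283, 212])
('blue', [0.606, 0.683], [24, 18, 307], [84, 220])
('blue', [0.573, -0.256], [18, 17, 238], [423, 238])
('blue', [0.573, -0.333], [18, 17, 240], [452, 238])
```

View pics/s2.png

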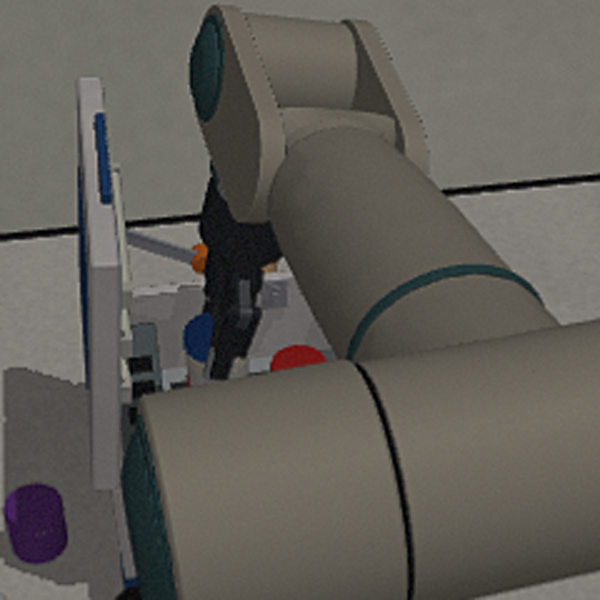

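The blue jar is held upright and nothing else has moved. On to the third tray spot.

>>> step_arm(series=[{"delta_pos":[-0.018,0.006,-0.006],"angular":[0,0,0],"gripper":0.3},{"delta_pos":[-0.036,0.012,-0.01],"angular":[0,0,0],"gripper":0.3},{"delta_pos":[-0.036,0.012,-0.01],"angular":[0,0,0],"gripper":0.3},{"delta_pos":[-0.036,0.012,-0.01],"angular":[0,0,0],"gripper":0.3},{"delta_pos":[-0.036,0.012,-0.01],"angular":[0,0,0],"gripper":0.3}])

```text
t: 43.08
eef_pos: [0.5185, -0.0159, 0.1932]
eef_rot: [-2.072, -2.071, -0.256]
contact_force: [0.0, -0.3, -1.1]
width: 0.0511
```

>>> step_arm(series=[{"delta_pos":[-0.036,0.012,-0.01],"angular":[0,0,0],"gripper":0.3},{"delta_pos":[-0.036,0.012,-0.01],"angular":[0,0,0],"gripper":0.3},{"delta_pos":[-0.036,0.012,-0.01],"angular":[0,0,0],"gripper":0.3},{"delta_pos":[-0.03,0.01,-0.008],"angular":[0,0,0],"gripper":0.3},{"delta_pos":[-0.01,0.003,-0.003],"angular":[0,0,0],"gripper":0.3}])

```text
t: 43.7
eef_pos: [0.5659, -0.1756, 0.1796]
eef_rot: [-2.067, -2.056, -0.245]
contact_force: [0.1, -0.1, -1.0]
width: 0.0512
```

```bash
python3 - <<'E'
from h import *
st();go(.574,-.188,.12,15)
E
```

```text
t 43.7 [ 0.5659 -0.1756  0.1796] w 0.0512 yaw [[0.01, 0.999], [0.963, -0.001]] F [ 0.1 -0.1 -1. ]
world d [ 0.0081 -0.0124 -0.0596] tool d [-0.0279  0.0101  0.0538] ang [-1.92 -0.55 -0.58] t 43.7 w 0.0512 F [ 0.1 -0.1 -1. ]
```

>>> step_arm(series=[{"delta_pos":[-0.012,0.008,0],"angular":[-1.9,-0.5,-0.6],"gripper":0.3},{"delta_pos":[-0.004,0,0.015],"angular":[0,0,0],"gripper":0.3},{"delta_pos":[-0.005,0,0.018],"angular":[0,0,0],"gripper":0.3},{"delta_pos":[-0.005,0,0.018],"angular":[0,0,0],"gripper":0.3},{"delta_pos":[-0.003,0,0.012],"angular":[0,0,0],"gripper":0.3}])

```text
t: 44.32
eef_pos: [0.5732, -0.1848, 0.1037]
eef_rot: [-2.077, -2.082, -0.275]
contact_force: [-0.7, 0.1, -1.1]
width: 0.051
```

```bash
python3 - <<'E'
from h import *
st();go(.574,-.188,.030,15)
save('side','s3.png',(380,200,580,380),2.5)
E
```

```text
t 44.33 [ 0.5732 -0.1848  0.1037] w 0.051 yaw [[-0.003, 1.0], [0.965, 0.003]] F [-0.7  0.1 -1.1]
world d [ 0.0008 -0.0032 -0.0737] tool d [-0.0223  0.0009  0.0703] ang [-0.11 -0.15  0.15] t 44.33 w 0.051 F [-0.7  0.1 -1.1]
```

View pics/s3.png

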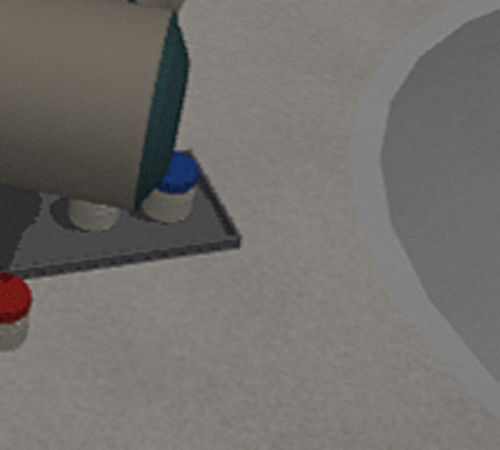

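Two blue jars stand upright on the tray (crop 93,215 and 170,190). The held one is hidden by the arm. Descending.

>>> step_arm(series=[{"delta_pos":[-0.004,0,0.012],"angular":[0,0,0],"gripper":0.3},{"delta_pos":[-0.005,0,0.017],"angular":[0,0,0],"gripper":0.3},{"delta_pos":[-0.005,0,0.018],"angular":[0,0,0],"gripper":0.3},{"delta_pos":[-0.004,0,0.014],"angular":[0,0,0],"gripper":0.3},{"delta_pos":[-0.002,0,0.006],"angular":[0,0,0],"gripper":0.3}])

```text
t: 45.0
eef_pos: [0.5724, -0.1862, 0.0277]
eef_rot: [-2.075, -2.081, -0.274]
contact_force: [-18.8, -0.5, 32.2]
width: 0.051
```

>>> step_arm(series=[{"delta_pos":[-0.001,0,0.002],"angular":[0,0,0],"gripper":0.3},{"delta_pos":[0,0,0.001],"angular":[0,0,0],"gripper":0.3},{"delta_pos":[0,0,0],"angular":[0,0,0],"gripper":0.3},{"delta_pos":[0,0,0],"angular":[0,0,0],"gripper":0.3},{"delta_pos":[0,0,0],"angular":[0,0,0],"gripper":0.3}])

```text
t: 45.62
eef_pos: [0.5732, -0.1865, 0.0279]
eef_rot: [-2.074, -2.082, -0.276]
contact_force: [-1.1, 0.2, 0.7]
width: 0.0508
```

>>> step_arm(series=[{"delta_pos":[0,0,0],"angular":[0,0,0],"gripper":0.72},{"delta_pos":[0,0,0],"angular":[0,0,0],"gripper":0.72},{"delta_pos":[0.005,0,-0.02],"angular":[0,0,0],"gripper":0.72},{"delta_pos":[0.01,0,-0.037],"angular":[0,0,0],"gripper":0.72},{"delta_pos":[0.01,0,-0.037],"angular":[0,0,0],"gripper":0.72}])

```text
t: 46.25
eef_pos: [0.5722, -0.1866, 0.1272]
eef_rot: [-2.072, -2.078, -0.274]
contact_force: [0.5, -0.3, 0.1]
width: 0.0614
```

>>> step_arm(series=[{"delta_pos":[0.01,-0.018,0.003],"angular":[0,0,0],"gripper":0.72},{"delta_pos":[0.015,-0.032,0.004],"angular":[0,0,0],"gripper":0.72},{"delta_pos":[0.015,-0.037,0.004],"angular":[0,0,0],"gripper":0.72},{"delta_pos":[0.015,-0.032,0.004],"angular":[0,0,0],"gripper":0.72},{"delta_pos":[0.008,-0.014,0.002],"angular":[0,0,0],"gripper":0.72}])

```text
t: 46.88
eef_pos: [0.4392, -0.1222, 0.1401]
eef_rot: [-2.082, -2.093, -0.284]
contact_force: [0.3, 0.5, 0.6]
width: 0.0617
```

```bash
python3 - <<'E'
from h import *
st()
go(.438,-.121,.036,15)
for j in jars(): print(j)
print([(np.round(d['xyz'],3).tolist(),round(d['p'],2)) for d in spot_point('top','red1')])
E
```

```text
t 46.88 [ 0.4392 -0.1222  0.1401] w 0.0617 yaw [[-0.007, 1.0], [0.966, 0.004]] F [0.3 0.5 0.6]
world d [-0.0012  0.0012 -0.1041] tool d [-0.0255 -0.0024  0.1009] ang [0.6  0.13 0.39] t 46.88 w 0.0617 F [0.3 0.5 0.6]
('red', [0.546, 0.151], [19, 19, 269], [272, 243])
('red', [0.547, 0.074], [18, 18, 261], [301, 243])
('red', [0.466, 0.085], [18, 19, 262], [296, 274])
('red', [0.436, -0.121], [16, 17, 221], [373, 287])
('blue', [0.63, 0.124], [49, 8, 346], [283, 212])
('blue', [0.606, 0.683], [24, 19, 309], [85, 220])
('blue', [0.572, -0.189], [18, 17, 242], [399, 238])
('blue', [0.573, -0.256], [18, 17, 241], [423, 238])
('blue', [0.573, -0.333], [18, 18, 241], [452, 238])
[([0.467, 0.086, 0.064], 0.71), ([0.551, 0.151, 0.061], 0.63), ([0.437, -0.126, -0.001], 0.62), ([0.548, 0.069, 0.059], 0.62), ([0.321, 0.417, -0.002], 0.57)]
```

>>> step_arm(series=[{"delta_pos":[-0.003,-0.002,0.012],"angular":[0.6,0.1,0.4],"gripper":0.72},{"delta_pos":[-0.005,0,0.019],"angular":[0,0,0],"gripper":0.72},{"delta_pos":[-0.005,0,0.021],"angular":[0,0,0],"gripper":0.72},{"delta_pos":[-0.005,0,0.019],"angular":[0,0,0],"gripper":0.72},{"delta_pos":[-0.003,0,0.01],"angular":[0,0,0],"gripper":0.72}])

```text
t: 47.6
eef_pos: [0.4407, -0.1237, 0.0539]
eef_rot: [-2.085, -2.082, -0.273]
contact_force: [-0.4, -1.3, 0.1]
width: 0.0618
```

```bash
python3 - <<'E'
from h import *
st();go(.438,-.121,.036,15)
E
```

```text
t 47.6 [ 0.4407 -0.1237  0.0539] w 0.0618 yaw [[0.001, 1.0], [0.966, -0.001]] F [-0.4 -1.3  0.1]
world d [-0.0027  0.0027 -0.0179] tool d [-0.0019 -0.0027  0.018 ] ang [ 0.07  0.13 -0.06] t 47.6 w 0.0618 F [-0.4 -1.3  0.1]
```

>>> step_arm(series=[{"delta_pos":[-0.001,-0.003,0.008],"angular":[0,0,0],"gripper":0.72},{"delta_pos":[-0.001,0,0.007],"angular":[0,0,0],"gripper":0.72},{"delta_pos":[0,0,0.003],"angular":[0,0,0],"gripper":0.72},{"delta_pos":[0,0,0],"angular":[0,0,0],"gripper":0.3},{"delta_pos":[0,0,0],"angular":[0,0,0],"gripper":0.3}])

```text
t: 48.22
eef_pos: [0.4385, -0.1214, 0.0355]
eef_rot: [-2.085, -2.083, -0.273]
contact_force: [-0.0, 0.2, -0.9]
width: 0.0511
```

>>> step_arm(series=[{"delta_pos":[0,0,0],"angular":[0,0,0],"gripper":0.3},{"delta_pos":[0,0,0],"angular":[0,0,0],"gripper":0.3},{"delta_pos":[0.004,0,-0.015],"angular":[0,0,0],"gripper":0.3},{"delta_pos":[0.008,0,-0.03],"angular":[0,0,0],"gripper":0.3},{"delta_pos":[0.01,0,-0.037],"angular":[0,0,0],"gripper":0.3}])

```text
t: 48.85
eef_pos: [0.4369, -0.1205, 0.1223]
eef_rot: [-2.083, -2.079, -0.27]
contact_force: [0.8, -0.0, -0.0]
width: 0.0509
```

>>> step_arm(series=[{"delta_pos":[0.01,0,-0.037],"angular":[0,0,0],"gripper":0.3},{"delta_pos":[0.01,0,-0.037],"angular":[0,0,0],"gripper":0.3},{"delta_pos":[0.008,0,-0.03],"angular":[0,0,0],"gripper":0.3},{"delta_pos":[0.002,0,-0.01],"angular":[0,0,0],"gripper":0.3},{"delta_pos":[0,0,0],"angular":[0,0,0],"gripper":0.3}])

```text
t: 49.48
eef_pos: [0.4373, -0.1211, 0.2513]
eef_rot: [-2.088, -2.087, -0.275]
contact_force: [0.0, -0.2, -0.9]
width: 0.0507
```

```bash
python3 - <<'E'
from h import *
st();go(.468,.157,.22,15)
E
```

```text
t 49.48 [ 0.4373 -0.1211  0.2513] w 0.0507 yaw [[-0.0, 1.0], [0.967, -0.001]] F [ 0.  -0.2 -0.9]
world d [ 0.0307  0.2781 -0.0313] tool d [0.2611 0.0301 0.1009] ang [0.35 0.33 0.01] t 49.48 w 0.0507 F [ 0.  -0.2 -0.9]
```

>>> step_arm(series=[{"delta_pos":[0.015,0.002,0.004],"angular":[0.3,0.3,0],"gripper":0.3},{"delta_pos":[0.03,0.003,0.008],"angular":[0,0,0],"gripper":0.3},{"delta_pos":[0.03,0.004,0.008],"angular":[0,0,0],"gripper":0.3},{"delta_pos":[0.03,0.004,0.008],"angular":[0,0,0],"gripper":0.3},{"delta_pos":[0.03,0.004,0.008],"angular":[0,0,0],"gripper":0.3}])

```text
t: 50.1
eef_pos: [0.4524, 0.0254, 0.2442]
eef_rot: [-2.078, -2.068, -0.266]
contact_force: [-0.2, -0.1, -0.8]
width: 0.0507
```

>>> step_arm(series=[{"delta_pos":[0.03,0.004,0.009],"angular":[0,0,0],"gripper":0.3},{"delta_pos":[0.03,0.004,0.009],"angular":[0,0,0],"gripper":0.3},{"delta_pos":[0.025,0.004,0.009],"angular":[0,0,0],"gripper":0.3},{"delta_pos":[0.015,0.002,0.006],"angular":[0,0,0],"gripper":0.3},{"delta_pos":[0,0,0],"angular":[0,0,0],"gripper":0.3}])

```text
t: 50.72
eef_pos: [0.4621, 0.1403, 0.2306]
eef_rot: [-2.065, -2.064, -0.249]
contact_force: [-0.4, -0.5, -1.5]
width: 0.0506
```

```bash
python3 - <<'E'
from h import *
st();go(.468,.157,.2,15)
E
```

```text
t 50.73 [0.4621 0.1403 0.2306] w 0.0506 yaw [[0.004, 1.0], [0.964, 0.003]] F [-0.4 -0.5 -1.5]
world d [ 0.0059  0.0167 -0.0306] tool d [0.008  0.0068 0.0337] ang [-1.65 -0.43 -0.25] t 50.73 w 0.0506 F [-0.4 -0.5 -1.5]
```

>>> step_arm(series=[{"delta_pos":[0.004,0.006,0.005],"angular":[-1.6,-0.4,-0.2],"gripper":0.3},{"delta_pos":[0.004,0,0.015],"angular":[0,0,0],"gripper":0.3},{"delta_pos":[0.002,0,0.02],"angular":[0,0,0],"gripper":0.3},{"delta_pos":[-0.003,0,0.018],"angular":[0,0,0],"gripper":0.3},{"delta_pos":[-0.003,0,0.012],"angular":[0,0,0],"gripper":0.3}])

```text
t: 51.35
eef_pos: [0.4654, 0.1625, 0.1575]
eef_rot: [-2.081, -2.076, -0.265]
contact_force: [0.8, 0.2, -2.3]
width: 0.0508
```

```bash
python3 - <<'E'
from h import *
st();go(.468,.158,.1,15)
E
```

```text
t 51.35 [0.4654 0.1625 0.1575] w 0.0508 yaw [[0.004, 1.0], [0.966, -0.001]] F [ 0.8  0.2 -2.3]
world d [ 0.0026 -0.0045 -0.0575] tool d [-0.0192  0.0031  0.0544] ang [-0.43  0.01 -0.2 ] t 51.35 w 0.0508 F [ 0.8  0.2 -2.3]
```

>>> step_arm(series=[{"delta_pos":[-0.006,0.003,0.01],"angular":[-0.4,0,-0.2],"gripper":0.3},{"delta_pos":[-0.004,0,0.013],"angular":[0,0,0],"gripper":0.3},{"delta_pos":[-0.003,0,0.013],"angular":[0,0,0],"gripper":0.3},{"delta_pos":[-0.003,0,0.01],"angular":[0,0,0],"gripper":0.3},{"delta_pos":[-0.001,0,0.005],"angular":[0,0,0],"gripper":0.3}])

```text
t: 51.98
eef_pos: [0.468, 0.1584, 0.0994]
eef_rot: [-2.082, -2.08, -0.272]
contact_force: [0.3, 0.2, -0.8]
width: 0.051
```

>>> step_arm(series=[{"delta_pos":[0,0,0.001],"angular":[0,0,0],"gripper":0.3},{"delta_pos":[0,0,0],"angular":[0,0,0],"gripper":0.3},{"delta_pos":[0,0,0],"angular":[0,0,0],"gripper":0.3},{"delta_pos":[0,0,0],"angular":[0,0,0],"gripper":0.3},{"delta_pos":[0,0,0],"angular":[0,0,0],"gripper":0.3}])

```text
t: 52.6
eef_pos: [0.4688, 0.159, 0.0996]
eef_rot: [-2.083, -2.081, -0.275]
contact_force: [0.4, 0.5, -2.0]
width: 0.0507
```

>>> step_arm(series=[{"delta_pos":[0,0,0.002],"angular":[0,0,0],"gripper":0.3},{"delta_pos":[0,0,0],"angular":[0,0,0],"gripper":0.3},{"delta_pos":[0,0,0],"angular":[0,0,0],"gripper":0.72},{"delta_pos":[0,0,0],"angular":[0,0,0],"gripper":0.72},{"delta_pos":[0,0,0],"angular":[0,0,0],"gripper":0.72}])

```text
t: 53.22
eef_pos: [0.469, 0.1596, 0.098]
eef_rot: [-2.083, -2.082, -0.276]
contact_force: [0.6, -0.6, -0.5]
width: 0.0615
```

>>> step_arm(series=[{"delta_pos":[0.005,0,-0.018],"angular":[0,0,0],"gripper":0.72},{"delta_pos":[0.008,0,-0.03],"angular":[0,0,0],"gripper":0.72},{"delta_pos":[0.008,0,-0.03],"angular":[0,0,0],"gripper":0.72},{"delta_pos":[-0.02,0,-0.03],"angular":[0,0,0],"gripper":0.72},{"delta_pos":[-0.04,0,-0.01],"angular":[0,0,0],"gripper":0.5}])

```text
t: 53.85
eef_pos: [0.4684, 0.0916, 0.2052]
eef_rot: [-2.078, -2.086, -0.275]
contact_force: [0.2, -0.4, 0.1]
width: 0.0447
```

>>> step_arm(series=[{"delta_pos":[-0.04,0,-0.01],"angular":[0,-5,0],"gripper":0},{"delta_pos":[-0.04,0,-0.01],"angular":[0,-5,0],"gripper":0},{"delta_pos":[-0.04,0,0],"angular":[0,-5,0],"gripper":0},{"delta_pos":[-0.04,0,0],"angular":[0,0,0],"gripper":0},{"delta_pos":[0,0,0],"angular":[0,0,0],"gripper":0}])

```text
t: 54.48
eef_pos: [0.4687, -0.0778, 0.2057]
eef_rot: [2.215, 2.216, -0.007]
contact_force: [-0.4, -0.1, -0.6]
width: 0.0002
```

```bash
python3 - <<'E'
from h import *
st()
for j in jars(): print(j)
for c in('top','side'):
  for n in('knee_pad','start_top','lid_push'): print(c,n,[(np.round(d['xyz'],3).tolist(),round(d['p'],2)) for d in spot_point(c,n)])
save('side','s4.png',(170,130,410,330),2.5)
print(np.round(ctrl.read_state()['joints'],3))
E
```

```text
t 54.48 [ 0.4687 -0.0778  0.2057] w 0.0002 yaw [[-0.001, 1.0], [1.0, 0.001]] F [-0.4 -0.1 -0.6]
('red', [0.547, 0.151], [19, 19, 271], [272, 243])
('red', [0.547, 0.073], [18, 18, 247], [301, 244])
('red', [0.468, 0.157], [19, 18, 278], [269, 273])
('red', [0.465, 0.085], [18, 18, 255], [297, 274])
('blue', [0.63, 0.123], [50, 8, 351], [284, 212])
('blue', [0.606, 0.683], [24, 18, 309], [85, 220])
('blue', [0.572, -0.189], [18, 17, 241], [399, 238])
('blue', [0.573, -0.256], [18, 17, 238], [423, 238])
('blue', [0.573, -0.333], [18, 17, 242], [452, 238])
top knee_pad [([0.648, 0.154, 0.175], 0.63), ([0.466, 0.075, 0.061], 0.21)]
top start_top [([0.576, -0.019, 0.104], 0.41)]
top lid_push [([0.535, 0.246, 0.331], 0.66)]
side knee_pad [([0.644, 0.149, 0.175], 0.61), ([0.545, 0.154, 0.061], 0.42), ([0.458, 0.153, 0.065], 0.21)]
side start_top [([0.549, 0.15, 0.061], 0.42)]
side lid_push [([0.53, 0.248, 0.331], 0.56)]
[-0.233 -0.085  1.587 -0.008  1.635 -0.238]
```

View pics/s4.png

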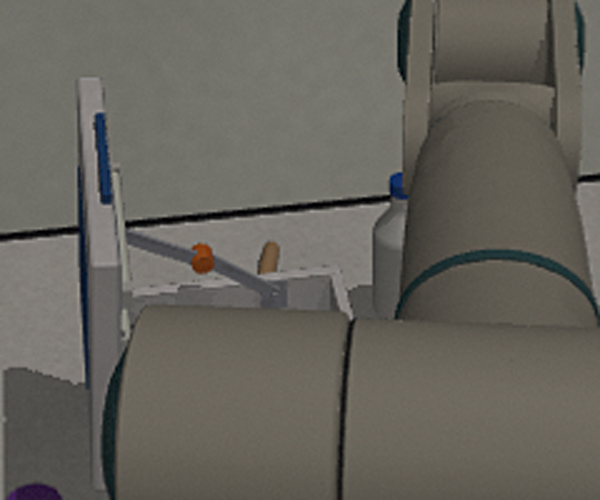

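All four reds stand one to a cell (caps at about (.465,.085), (.547,.073), (.468,.157), (.547,.151)), and the three blues are on the tray. Next is the knee at about (0.645,0.151,0.175). I'll approach with fingers shut and tilted 15°.

>>> step_arm(series=[{"delta_pos":[0.01,0.01,-0.01],"angular":[0,5,0],"gripper":0},{"delta_pos":[0.02,0.03,-0.005],"angular":[0,5,0],"gripper":0},{"delta_pos":[0.03,0.03,0],"angular":[0,5,0],"gripper":0},{"delta_pos":[0.03,0.03,0.008],"angular":[0,0,0],"gripper":0},{"delta_pos":[0.03,0.03,0.008],"angular":[0,0,0],"gripper":0}])

```text
t: 55.5
eef_pos: [0.6012, 0.0502, 0.2292]
eef_rot: [-2.079, -2.088, -0.277]
contact_force: [-0.2, -1.0, 0.2]
width: -0.0003
```

>>> step_arm(series=[{"delta_pos":[0.03,0.02,0.008],"angular":[0,0,0],"gripper":0},{"delta_pos":[0.02,0.01,0.005],"angular":[0,0,0],"gripper":0},{"delta_pos":[0.01,0,0.003],"angular":[0,0,0],"gripper":0},{"delta_pos":[0,0,0],"angular":[0,0,0],"gripper":0},{"delta_pos":[0,0,0],"angular":[0,0,0],"gripper":0}])

```text
t: 56.12
eef_pos: [0.6317, 0.1173, 0.2277]
eef_rot: [-2.074, -2.091, -0.274]
contact_force: [-0.8, -0.4, 0.2]
width: -0.0001
```

```bash
python3 - <<'E'
from h import *
st();go(.645,.149,.21,15)
E
```

```text
t 56.12 [0.6317 0.1173 0.2277] w -0.0001 yaw [[-0.008, 1.0], [0.966, 0.008]] F [-0.8 -0.4  0.2]
world d [ 0.0133  0.0317 -0.0177] tool d [0.0259 0.0135 0.0253] ang [-0.03  0.05  0.46] t 56.12 w -0.0001 F [-0.8 -0.4  0.2]
```

>>> step_arm(series=[{"delta_pos":[0.01,0.006,0.004],"angular":[0,0,0.4],"gripper":0},{"delta_pos":[0.012,0.007,0.006],"angular":[0,0,0],"gripper":0},{"delta_pos":[0.006,0,0.008],"angular":[0,0,0],"gripper":0},{"delta_pos":[-0.001,0,0.007],"angular":[0,0,0],"gripper":0},{"delta_pos":[0,0,0],"angular":[0,0,0],"gripper":0}])

```text
t: 56.75
eef_pos: [0.6453, 0.151, 0.209]
eef_rot: [-2.083, -2.081, -0.272]
contact_force: [-0.2, 0.2, 0.0]
width: 0.0002
```

>>> step_arm(series=[{"delta_pos":[-0.001,0,0.006],"angular":[0,0,0],"gripper":0},{"delta_pos":[-0.001,0,0.006],"angular":[0,0,0],"gripper":0},{"delta_pos":[-0.001,0,0.004],"angular":[0,0,0],"gripper":0},{"delta_pos":[0,0,0],"angular":[0,0,0],"gripper":0},{"delta_pos":[0,0,0],"angular":[0,0,0],"gripper":0}])

```text
t: 57.38
eef_pos: [0.6452, 0.1516, 0.1918]
eef_rot: [-2.084, -2.08, -0.272]
contact_force: [-0.5, 0.6, 0.6]
width: -0.0001
```

```bash
python3 - <<'E'
from h import *
st();go(.645,.150,.186,15)
E
```

```text
t 57.38 [0.6452 0.1516 0.1918] w -0.0001 yaw [[0.002, 1.0], [0.966, -0.002]] F [-0.5  0.6  0.6]
world d [-0.0002 -0.0016 -0.0058] tool d [-0.003  -0.0002  0.0052] ang [-0.02  0.07 -0.11] t 57.38 w -0.0001 F [-0.5  0.6  0.6]
```

>>> step_arm(series=[{"delta_pos":[-0.001,0,0.004],"angular":[0,0,0],"gripper":0},{"delta_pos":[-0.001,0,0.003],"angular":[0,0,0],"gripper":0},{"delta_pos":[0.001,0,0.004],"angular":[0,0,0],"gripper":0},{"delta_pos":[0.002,0,0.005],"angular":[0,0,0],"gripper":0},{"delta_pos":[0.002,0,0.005],"angular":[0,0,0],"gripper":0}])

```text
t: 58.0
eef_pos: [0.6458, 0.1592, 0.1741]
eef_rot: [-2.086, -2.082, -0.275]
contact_force: [-2.3, -7.9, 2.7]
width: -0.0
```

>>> step_arm(series=[{"delta_pos":[0.002,0,0.005],"angular":[0,0,0],"gripper":0},{"delta_pos":[0.002,0,0.005],"angular":[0,0,0],"gripper":0},{"delta_pos":[0,0,0],"angular":[0,0,0],"gripper":0},{"delta_pos":[0,0,0],"angular":[0,0,0],"gripper":0},{"delta_pos":[0,0,0],"angular":[0,0,0],"gripper":0}])

```text
t: 58.62
eef_pos: [0.6458, 0.161, 0.165]
eef_rot: [-2.095, -2.082, -0.266]
contact_force: [-1.1, -1.9, 2.7]
width: 0.0002
```

```bash
python3 - <<'E'
from h import *
st()
for c in('top','side'):
  for n in('knee_pad','lid_push'): 
    grab_frame(c); print(c,n,[(np.round(d['xyz'],3).tolist(),round(d['p'],2)) for d in spot_point(c,n)])
E
```

```text
t 58.62 [0.6458 0.161  0.165 ] w 0.0002 yaw [[0.006, 1.0], [0.968, -0.006]] F [-1.1 -1.9  2.7]
top knee_pad []
top lid_push [([0.467, 0.155, 0.062], 0.71), ([0.537, 0.238, 0.33], 0.7), ([0.777, 0.089, 0.002], 0.62), ([0.571, -0.188, 0.002], 0.59)]
side knee_pad [([0.464, 0.084, 0.065], 0.17)]
side lid_push [([0.532, 0.237, 0.332], 0.72)]
```

>>> step_arm(series=[{"delta_pos":[0.002,0,0.004],"angular":[0,0,0],"gripper":0},{"delta_pos":[0.002,0,0.004],"angular":[0,0,0],"gripper":0},{"delta_pos":[0.002,0,0.004],"angular":[0,0,0],"gripper":0},{"delta_pos":[0,0,0],"angular":[0,0,0],"gripper":0},{"delta_pos":[0,0,0],"angular":[0,0,0],"gripper":0}])

```text
t: 59.65
eef_pos: [0.6461, 0.1614, 0.1577]
eef_rot: [-2.108, -2.083, -0.254]
contact_force: [-0.5, -1.2, 1.5]
width: 0.0001
```

>>> step_arm(series=[{"delta_pos":[0,0,-0.02],"angular":[0,0,0],"gripper":0},{"delta_pos":[-0.005,0,-0.035],"angular":[0,0,0],"gripper":0},{"delta_pos":[-0.03,0,-0.03],"angular":[0,0,0],"gripper":0},{"delta_pos":[-0.04,-0.01,-0.02],"angular":[0,0,0],"gripper":0},{"delta_pos":[-0.03,-0.01,-0.02],"angular":[0,0,0],"gripper":0}])

```text
t: 60.28
eef_pos: [0.6241, 0.0304, 0.2594]
eef_rot: [-2.1, -2.089, -0.255]
contact_force: [0.2, 0.1, -0.1]
width: 0.0002
```

```bash
python3 - <<'E'
from h import *
st()
for c in('top','side'):
  for n in('knee_pad','lid_push'): 
    grab_frame(c); print(c,n,[(np.round(d['xyz'],3).tolist(),round(d['p'],2)) for d in spot_point(c,n)])
save('side','s5.png',(170,130,410,330),2.5)
E
```

```text
t 60.27 [0.6241 0.0304 0.2594] w 0.0002 yaw [[0.005, 1.0], [0.971, -0.005]] F [ 0.2  0.1 -0.1]
top knee_pad [([0.65, 0.171, 0.143], 0.75)]
top lid_push []
side knee_pad [([0.532, 0.225, 0.331], 0.65)]
side lid_push [([0.533, 0.222, 0.332], 0.91)]
```

View pics/s5.png

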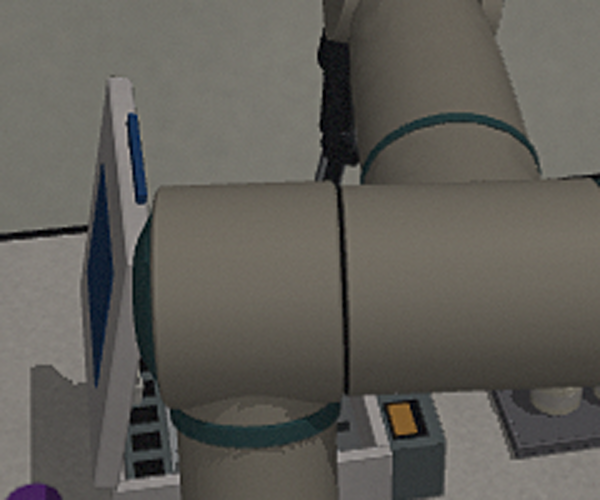

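Knee now at z≈0.143 (31 mm lower) and the lid has begun to lean, so the stay is broken and holding. Before going behind the lid I'll check the wrist height for clearance.

```bash
python3 - <<'E'
from h import *
for h in(.15,.2,.25,.3): print(h,proj('side',[[.469,-.078,.206+h]])[0].round(0))
print(proj('side',[[.0,.0,.4],[0,.06,.4]]).round(0))
go(.53,.03,.42,0)
E
```

```text
0.15 [365. 203.]
0.2 [367. 182.]
0.25 [368. 160.]
0.3 [369. 137.]
[[391. 376.]
 [348. 382.]]
world d [-0.0943 -0.0027  0.1627] tool d [ 0.0357 -0.0944 -0.1587] ang [-1.000e-02 -1.379e+01 -2.200e-01] t 60.73 w 0.0004 F [-0.7 -0.3  0.4]
```

>>> step_arm(series=[{"delta_pos":[0,-0.01,-0.025],"angular":[0,-4.6,0],"gripper":0},{"delta_pos":[0,-0.02,-0.035],"angular":[0,-4.6,0],"gripper":0},{"delta_pos":[0,-0.025,-0.04],"angular":[0,-4.6,0],"gripper":0},{"delta_pos":[0,-0.025,-0.04],"angular":[0,0,0],"gripper":0},{"delta_pos":[0,-0.015,-0.03],"angular":[0,0,0],"gripper":0}])

```text
t: 61.35
eef_pos: [0.5273, 0.0219, 0.4255]
eef_rot: [-2.218, -2.22, 0.021]
contact_force: [0.1, -0.5, -0.9]
width: -0.0001
```

```bash
python3 - <<'E'
from h import *
st();go(.53,.30,.425,0);print(np.round(ctrl.read_state()['joints'],2))
E
```

```text
t 61.35 [0.5273 0.0219 0.4255] w -0.0001 yaw [[-0.001, 1.0], [1.0, 0.001]] F [ 0.1 -0.5 -0.9]
world d [ 0.0027  0.2781 -0.0005] tool d [ 0.2781  0.0029 -0.0014] ang [-0.67  0.39  0.05] t 61.35 w -0.0001 F [ 0.1 -0.5 -0.9]
[-0.02  0.13  0.93 -0.01  2.09 -0.03]
```

>>> step_arm(series=[{"delta_pos":[0.015,0,0],"angular":[-0.6,0.3,0],"gripper":0},{"delta_pos":[0.03,0.002,-0.001],"angular":[0,0,0],"gripper":0},{"delta_pos":[0.03,0.002,-0.001],"angular":[0,0,0],"gripper":0},{"delta_pos":[0.03,0.002,-0.001],"angular":[0,0,0],"gripper":0},{"delta_pos":[0.03,0.002,-0.001],"angular":[0,0,0],"gripper":0}])

```text
t: 61.98
eef_pos: [0.5362, 0.1648, 0.4247]
eef_rot: [-2.218, -2.222, 0.004]
contact_force: [0.6, -0.3, 0.3]
width: 0.0001
```

>>> step_arm(series=[{"delta_pos":[0.03,0.002,-0.001],"angular":[0,0,0],"gripper":0},{"delta_pos":[0.03,0.002,-0.001],"angular":[0,0,0],"gripper":0},{"delta_pos":[0.03,0.002,-0.001],"angular":[0,0,0],"gripper":0},{"delta_pos":[0.03,0,-0.001],"angular":[0,0,0],"gripper":0},{"delta_pos":[0.015,0,0],"angular":[0,0,0],"gripper":0}])

```text
t: 62.6
eef_pos: [0.5417, 0.3119, 0.4157]
eef_rot: [-2.205, -2.224, 0.025]
contact_force: [0.4, -0.3, -0.2]
width: -0.0003
```

```bash
python3 - <<'E'
from h import *
st();go(.53,.28,.335,0);print(np.round(ctrl.read_state()['joints'],2))
E
```

```text
t 62.6 [0.5417 0.3119 0.4157] w -0.0003 yaw [[-0.009, 1.0], [1.0, 0.008]] F [ 0.4 -0.3 -0.2]
world d [-0.0117 -0.0319 -0.0807] tool d [-0.0314 -0.0105  0.081 ] ang [-1.03  0.27  0.49] t 62.6 w -0.0003 F [ 0.4 -0.3 -0.2]
[0.46 0.44 0.58 0.   2.14 0.46]
```

>>> step_arm(series=[{"delta_pos":[0,-0.003,0.01],"angular":[-1,0.3,0.5],"gripper":0},{"delta_pos":[0,-0.003,0.02],"angular":[0,0,0],"gripper":0},{"delta_pos":[0,-0.003,0.025],"angular":[0,0,0],"gripper":0},{"delta_pos":[-0.003,0,0.018],"angular":[0,0,0],"gripper":0},{"delta_pos":[-0.003,0,0.006],"angular":[0,0,0],"gripper":0}])

```text
t: 63.22
eef_pos: [0.5317, 0.309, 0.3273]
eef_rot: [-2.216, -2.222, 0.01]
contact_force: [0.5, 0.3, 0.1]
width: -0.0
```

>>> step_arm(series=[{"delta_pos":[-0.01,0,0],"angular":[0,0,0],"gripper":0},{"delta_pos":[-0.015,0,0],"angular":[0,0,0],"gripper":0},{"delta_pos":[-0.015,0,0],"angular":[0,0,0],"gripper":0},{"delta_pos":[-0.01,0,0],"angular":[0,0,0],"gripper":0},{"delta_pos":[0,0,0],"angular":[0,0,0],"gripper":0}])

```text
t: 63.85
eef_pos: [0.5324, 0.2546, 0.3295]
eef_rot: [-2.22, -2.221, 0.006]
contact_force: [-0.1, 0.1, 0.1]
width: 0.0002
```

```bash
python3 - <<'E'
from h import *
st();go(.535,.233,.33,0)
for c in('top','side'):
    grab_frame(c); print(c,[(np.round(d['xyz'],3).tolist(),round(d['p'],2)) for d in spot_point(c,'lid_push')])
E
```

```text
t 63.85 [0.5324 0.2546 0.3295] w 0.0002 yaw [[-0.001, 1.0], [1.0, 0.001]] F [-0.1  0.1  0.1]
world d [ 0.0026 -0.0216  0.0005] tool d [-0.0216  0.0025 -0.0005] ang [-0.22  0.07  0.03] t 63.85 w 0.0002 F [-0.1  0.1  0.1]
top [([0.536, 0.226, 0.332], 0.87), ([0.649, 0.168, 0.142], 0.33)]
side [([0.532, 0.221, 0.333], 0.92)]
```

>>> step_arm(series=[{"delta_pos":[-0.008,0,0],"angular":[0,0,0],"gripper":0},{"delta_pos":[-0.008,0,0],"angular":[0,0,0],"gripper":0},{"delta_pos":[-0.008,0,0.001],"angular":[0,0,0],"gripper":0},{"delta_pos":[-0.008,0,0.001],"angular":[0,0,0],"gripper":0},{"delta_pos":[-0.008,0,0.002],"angular":[0,0,0],"gripper":0}])

```text
t: 64.68
eef_pos: [0.5323, 0.217, 0.3251]
eef_rot: [-2.209, -2.227, -0.003]
contact_force: [1.4, 4.9, 2.4]
width: -0.0003
```

>>> step_arm(series=[{"delta_pos":[-0.008,0,0.002],"angular":[0,0,0],"gripper":0},{"delta_pos":[-0.008,0,0.002],"angular":[0,0,0],"gripper":0},{"delta_pos":[-0.008,0,0.002],"angular":[0,0,0],"gripper":0},{"delta_pos":[-0.008,0,0.003],"angular":[0,0,0],"gripper":0},{"delta_pos":[-0.008,0,0.003],"angular":[0,0,0],"gripper":0}])

```text
t: 65.3
eef_pos: [0.5328, 0.1788, 0.3136]
eef_rot: [-2.199, -2.231, -0.019]
contact_force: [1.4, 5.3, 0.4]
width: 0.0002
```

```bash
cat >> h.py <<'E'
def lid():
    st(); s=ctrl.read_state(); y,z=s['eef_pos'][1:]
    b=min(np.arange(-5,90,.25),key=lambda f:abs((y-.011-.245)*np.sin(np.radians(f))+(z-.134)*np.cos(np.radians(f))-.024))
    f=np.radians(b);d=-(y-.011-.245)*np.cos(f)+(z-.134)*np.sin(f)
    print('phi',b,'dist',round(d,4))
    for k in(10,20):
        g=np.radians(max(b-k,0));P=np.array([.256-.195*np.cos(g)+.024*np.sin(g),.134+.195*np.sin(g)+.024*np.cos(g)])
        go(.532,P[0],P[1],0)
    for c in('top','side'):
        grab_frame(c); print(c,[(np.round(q['xyz'],3).tolist(),round(q['p'],2)) for q in spot_point(c,'lid_push')][:2])
E
python3 -c "from h import *;lid()"
```

```text
t 65.3 [0.5328 0.1788 0.3136] w 0.0002 yaw [[-0.014, 1.0], [1.0, 0.014]] F [1.4 5.3 0.4]
phi 59.75 dist 0.1941
world d [-0.0008 -0.0305 -0.0153] tool d [-0.0307 -0.0013  0.0148] ang [ 0.14 -0.85  0.81] t 65.3 w 0.0002 F [1.4 5.3 0.4]
world d [-0.0008 -0.0574 -0.0365] tool d [-0.0579 -0.0017  0.0356] ang [ 0.14 -0.85  0.81] t 65.3 w 0.0002 F [1.4 5.3 0.4]
top [([0.536, 0.167, 0.315], 0.77)]
side [([0.536, 0.168, 0.319], 0.73)]
```

The lid follows at about 5 N. Continuing along the arc.

>>> step_arm(series=[{"delta_pos":[-0.007,0,0.003],"angular":[0.1,-0.8,0.8],"gripper":0},{"delta_pos":[-0.008,0,0.004],"angular":[0,0,0],"gripper":0},{"delta_pos":[-0.008,0,0.004],"angular":[0,0,0],"gripper":0},{"delta_pos":[-0.007,0,0.004],"angular":[0,0,0],"gripper":0},{"delta_pos":[-0.007,0,0.005],"angular":[0,0,0],"gripper":0}])

```text
t: 66.12
eef_pos: [0.5331, 0.1406, 0.2927]
eef_rot: [2.221, 2.22, 0.001]
contact_force: [2.5, 4.1, 2.3]
width: -0.0001
```

>>> step_arm(series=[{"delta_pos":[-0.007,0,0.005],"angular":[0,0,0],"gripper":0},{"delta_pos":[-0.007,0,0.005],"angular":[0,0,0],"gripper":0},{"delta_pos":[-0.007,0,0.006],"angular":[0,0,0],"gripper":0},{"delta_pos":[-0.006,0,0.006],"angular":[0,0,0],"gripper":0},{"delta_pos":[-0.006,0,0.006],"angular":[0,0,0],"gripper":0}])

```text
t: 66.75
eef_pos: [0.5329, 0.1048, 0.2628]
eef_rot: [2.222, 2.219, 0.0]
contact_force: [0.9, 3.3, 1.7]
width: -0.0002
```

```bash
python3 -c "from h import *;lid()"
```

```text
t 66.75 [0.5329 0.1048 0.2628] w -0.0002 yaw [[0.001, 1.0], [1.0, -0.001]] F [0.9 3.3 1.7]
phi 33.5 dist 0.1972
world d [-0.0009 -0.018  -0.029 ] tool d [-0.018  -0.0009  0.029 ] ang [ 0.04  0.04 -0.07] t 66.75 w -0.0002 F [0.9 3.3 1.7]
world d [-0.0009 -0.0328 -0.0599] tool d [-0.0327 -0.0009  0.06  ] ang [ 0.04  0.04 -0.07] t 66.75 w -0.0002 F [0.9 3.3 1.7]
top [([0.536, 0.098, 0.261], 0.71), ([0.569, -0.258, 0.005], 0.17)]
side [([0.534, 0.094, 0.264], 0.6)]
```

>>> step_arm(series=[{"delta_pos":[-0.004,0,0.006],"angular":[0,0,0],"gripper":0},{"delta_pos":[-0.004,0,0.006],"angular":[0,0,0],"gripper":0},{"delta_pos":[-0.004,0,0.006],"angular":[0,0,0],"gripper":0},{"delta_pos":[-0.003,0,0.006],"angular":[0,0,0],"gripper":0},{"delta_pos":[-0.003,0,0.006],"angular":[0,0,0],"gripper":0}])

```text
t: 67.58
eef_pos: [0.5333, 0.0847, 0.2331]
eef_rot: [2.221, 2.215, 0.0]
contact_force: [0.9, -0.7, 3.3]
width: 0.0001
```

>>> step_arm(series=[{"delta_pos":[-0.003,0,0.006],"angular":[0,0,0],"gripper":0},{"delta_pos":[-0.003,0,0.006],"angular":[0,0,0],"gripper":0},{"delta_pos":[-0.003,0,0.006],"angular":[0,0,0],"gripper":0},{"delta_pos":[-0.003,0,0.006],"angular":[0,0,0],"gripper":0},{"delta_pos":[-0.002,0,0.006],"angular":[0,0,0],"gripper":0}])

```text
t: 68.2
eef_pos: [0.5334, 0.0698, 0.2004]
eef_rot: [2.221, 2.216, 0.0]
contact_force: [0.0, -1.1, 2.2]
width: 0.0001
```

```bash
python3 -c "from h import *;lid()"
```

```text
t 68.2 [0.5334 0.0698 0.2004] w 0.0001 yaw [[0.002, 1.0], [1.0, -0.002]] F [ 0.  -1.1  2.2]
phi 12.75 dist 0.1963
world d [-0.0014 -0.0074 -0.033 ] tool d [-0.0073 -0.0015  0.0331] ang [ 0.18  0.17 -0.14] t 68.2 w 0.0001 F [ 0.  -1.1  2.2]
world d [-0.0014 -0.0088 -0.0424] tool d [-0.0086 -0.0015  0.0424] ang [ 0.18  0.17 -0.14] t 68.2 w 0.0001 F [ 0.  -1.1  2.2]
top [([0.538, 0.061, 0.2], 0.95), ([0.75, -0.063, -0.0], 0.15)]
side [([0.535, 0.063, 0.2], 0.77)]
```

>>> step_arm(series=[{"delta_pos":[-0.002,0,0.007],"angular":[0,0,0],"gripper":0},{"delta_pos":[-0.002,0,0.007],"angular":[0,0,0],"gripper":0},{"delta_pos":[-0.002,0,0.007],"angular":[0,0,0],"gripper":0},{"delta_pos":[-0.001,0,0.007],"angular":[0,0,0],"gripper":0},{"delta_pos":[-0.001,0,0.005],"angular":[0,0,0],"gripper":0}])

```text
t: 69.03
eef_pos: [0.5335, 0.0614, 0.1659]
eef_rot: [2.221, 2.216, 0.0]
contact_force: [0.6, 1.4, 1.9]
width: -0.0002
```

>>> step_arm(series=[{"delta_pos":[0,0,0.004],"angular":[0,0,0],"gripper":0},{"delta_pos":[0,0,0.003],"angular":[0,0,0],"gripper":0},{"delta_pos":[0,0,0.002],"angular":[0,0,0],"gripper":0},{"delta_pos":[0,0,0],"angular":[0,0,0],"gripper":0},{"delta_pos":[0,0,0],"angular":[0,0,0],"gripper":0}])

```text
t: 69.65
eef_pos: [0.5333, 0.0611, 0.1561]
eef_rot: [2.221, 2.216, -0.001]
contact_force: [-0.4, -1.5, 1.2]
width: 0.0001
```

```bash
python3 -c "from h import *;lid()"
```

```text
t 69.65 [0.5333 0.0611 0.1561] w 0.0001 yaw [[0.002, 1.0], [1.0, -0.002]] F [-0.4 -1.5  1.2]
phi -0.5 dist 0.1947
world d [-0.0013 -0.0001  0.0019] tool d [-0.0002 -0.0013 -0.0019] ang [ 0.15  0.19 -0.14] t 69.65 w 0.0001 F [-0.4 -1.5  1.2]
world d [-0.0013 -0.0001  0.0019] tool d [-0.0002 -0.0013 -0.0019] ang [ 0.15  0.19 -0.14] t 69.65 w 0.0001 F [-0.4 -1.5  1.2]
top [([0.539, 0.051, 0.156], 0.65)]
side []
```

>>> step_arm(series=[{"delta_pos":[0,0,0.002],"angular":[0,0,0],"gripper":0},{"delta_pos":[0,0,0],"angular":[0,0,0],"gripper":0},{"delta_pos":[0,0,0],"angular":[0,0,0],"gripper":0},{"delta_pos":[0,0,0.001],"angular":[0,0,0],"gripper":0},{"delta_pos":[0,0,0.001],"angular":[0,0,0],"gripper":0}])

```text
t: 70.47
eef_pos: [0.5335, 0.0614, 0.156]
eef_rot: [2.22, 2.215, 0.002]
contact_force: [-3.8, -1.3, 8.1]
width: -0.0002
```

>>> step_arm(series=[{"delta_pos":[0,0,0.002],"angular":[0,0,0],"gripper":0},{"delta_pos":[0,0,0.002],"angular":[0,0,0],"gripper":0},{"delta_pos":[0,0,0.002],"angular":[0,0,0],"gripper":0},{"delta_pos":[0,0,0.002],"angular":[0,0,0],"gripper":0},{"delta_pos":[0,0,0.002],"angular":[0,0,0],"gripper":0}])

```text
t: 71.1
eef_pos: [0.5336, 0.0614, 0.156]
eef_rot: [2.217, 2.213, 0.007]
contact_force: [-7.2, -1.4, 13.2]
width: -0.0
```

>>> step_arm(series=[{"delta_pos":[0,0,-0.01],"angular":[0,0,0],"gripper":0},{"delta_pos":[0,0,-0.02],"angular":[0,0,0],"gripper":0},{"delta_pos":[-0.01,0.01,-0.01],"angular":[0,5,0],"gripper":0},{"delta_pos":[-0.03,0.01,-0.01],"angular":[0,5,0],"gripper":0},{"delta_pos":[-0.03,0.01,-0.01],"angular":[0,0,0],"gripper":0}])

```text
t: 71.72
eef_pos: [0.5633, -0.0095, 0.2097]
eef_rot: [-2.127, -2.137, -0.199]
contact_force: [0.5, 0.1, -0.5]
width: 0.0001
```

```bash
python3 - <<'E'
from h import *
st();go(.575,-.024,.14,10)
for c in('top','side'):
  grab_frame(c)
  for n in('lid_push','start_top'): print(c,n,[(np.round(q['xyz'],3).tolist(),round(q['p'],2)) for q in spot_point(c,n)][:2])
save('side','s6.png',(170,130,490,370),2)
E
```

```text
t 71.72 [ 0.5633 -0.0095  0.2097] w 0.0001 yaw [[-0.005, 1.0], [0.984, 0.004]] F [ 0.5  0.1 -0.5]
world d [ 0.0117 -0.0145 -0.0697] tool d [-0.0266  0.011   0.0661] ang [ 0.46 -0.19  0.3 ] t 71.72 w 0.0001 F [ 0.5  0.1 -0.5]
top lid_push [([0.537, 0.049, 0.156], 0.72)]
top start_top []
side lid_push []
side start_top []
```

View pics/s6.png

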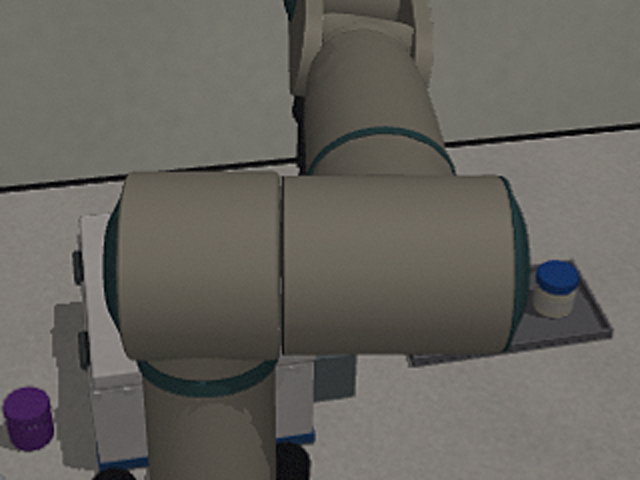

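The lid is flat on the chest, with a hard stop at 0.156 m and 13 N. Now the plunger.

>>> step_arm(series=[{"delta_pos":[-0.005,0.004,0.01],"angular":[0.4,-0.2,0.3],"gripper":0},{"delta_pos":[-0.007,0.004,0.016],"angular":[0,0,0],"gripper":0},{"delta_pos":[-0.006,0.003,0.018],"angular":[0,0,0],"gripper":0},{"delta_pos":[-0.005,0,0.014],"angular":[0,0,0],"gripper":0},{"delta_pos":[-0.002,0,0.007],"angular":[0,0,0],"gripper":0}])

```text
t: 72.7
eef_pos: [0.5736, -0.0193, 0.1344]
eef_rot: [-2.125, -2.133, -0.182]
contact_force: [0.0, -0.0, 0.3]
width: -0.0
```

```bash
python3 - <<'E'
from h import *
st();go(.575,-.024,.107,10)
E
```

```text
t 72.7 [ 0.5736 -0.0193  0.1344] w -0.0 yaw [[-0.004, 1.0], [0.985, 0.004]] F [ 0.  -0.   0.3]
world d [ 0.0014 -0.0047 -0.0274] tool d [-0.0094  0.0014  0.0262] ang [-0.22  0.04  0.21] t 72.7 w -0.0 F [ 0.  -0.   0.3]
```

>>> step_arm(series=[{"delta_pos":[-0.004,0.001,0.008],"angular":[0,0,0],"gripper":0},{"delta_pos":[-0.003,0,0.008],"angular":[0,0,0],"gripper":0},{"delta_pos":[-0.002,0,0.006],"angular":[0,0,0],"gripper":0},{"delta_pos":[-0.001,0,0.004],"angular":[0,0,0],"gripper":0},{"delta_pos":[-0.001,0,0.004],"angular":[0,0,0],"gripper":0}])

```text
t: 73.32
eef_pos: [0.575, -0.0253, 0.1021]
eef_rot: [-2.125, -2.134, -0.184]
contact_force: [-3.3, 1.7, 4.8]
width: 0.0002
```

>>> step_arm(series=[{"delta_pos":[-0.001,0,0.004],"angular":[0,0,0],"gripper":0},{"delta_pos":[-0.001,0,0.004],"angular":[0,0,0],"gripper":0},{"delta_pos":[0,0,0.003],"angular":[0,0,0],"gripper":0},{"delta_pos":[0,0,0.002],"angular":[0,0,0],"gripper":0},{"delta_pos":[0,0,0.002],"angular":[0,0,0],"gripper":0}])

```text
t: 73.95
eef_pos: [0.5752, -0.0252, 0.0939]
eef_rot: [-2.125, -2.138, -0.185]
contact_force: [-9.3, -0.4, 12.5]
width: -0.0001
```

>>> step_arm(series=[{"delta_pos":[0,0,0.002],"angular":[0,0,0],"gripper":0},{"delta_pos":[0,0,0.002],"angular":[0,0,0],"gripper":0},{"delta_pos":[0,0,0.002],"angular":[0,0,0],"gripper":0},{"delta_pos":[0,0,0.002],"angular":[0,0,0],"gripper":0},{"delta_pos":[0,0,0.002],"angular":[0,0,0],"gripper":0}])

```text
t: 74.58
eef_pos: [0.5752, -0.0252, 0.0939]
eef_rot: [-2.127, -2.143, -0.185]
contact_force: [-7.6, 0.1, 13.0]
width: 0.0004
```

>>> step_arm(series=[{"delta_pos":[0,0,0.004],"angular":[0,0,0],"gripper":0},{"delta_pos":[0,0,0.004],"angular":[0,0,0],"gripper":0},{"delta_pos":[0,0,0.004],"angular":[0,0,0],"gripper":0},{"delta_pos":[0,0,0.004],"angular":[0,0,0],"gripper":0},{"delta_pos":[0,0,0.004],"angular":[0,0,0],"gripper":0}])

```text
t: 75.2
eef_pos: [0.5754, -0.0252, 0.0936]
eef_rot: [-2.13, -2.151, -0.185]
contact_force: [-15.3, -1.9, 23.2]
width: -0.0001
```

>>> step_arm(series=[{"delta_pos":[0.001,0,-0.008],"angular":[0,0,0],"gripper":0},{"delta_pos":[0.003,0,-0.02],"angular":[0,0,0],"gripper":0},{"delta_pos":[0,0,-0.035],"angular":[0,0,0],"gripper":0},{"delta_pos":[0,0,-0.04],"angular":[0,0,0],"gripper":0},{"delta_pos":[-0.03,-0.02,-0.03],"angular":[0,0,0],"gripper":0}])

```text
t: 75.82
eef_pos: [0.5545, -0.0721, 0.223]
eef_rot: [-2.126, -2.155, -0.184]
contact_force: [0.6, -1.5, -0.3]
width: 0.0
```

>>> step_arm(series=[{"delta_pos":[-0.04,-0.04,0],"angular":[0,0,0],"gripper":0},{"delta_pos":[-0.05,-0.04,0],"angular":[0,0,0],"gripper":0},{"delta_pos":[-0.05,-0.04,0],"angular":[0,0,0],"gripper":0},{"delta_pos":[-0.03,0,0],"angular":[0,0,0],"gripper":0},{"delta_pos":[0,0,0],"angular":[0,0,0],"gripper":0}])

```text
t: 76.45
eef_pos: [0.4363, -0.2453, 0.1966]
eef_rot: [-2.135, -2.16, -0.187]
contact_force: [0.4, 0.6, -0.2]
width: -0.0001
```

```bash
python3 - <<'E'
from h import *
st()
for c in('top','side'):
  grab_frame(c)
  for n in('lid_push','start_top','wash_bottle','beaker'): print(c,n,[(np.round(q['xyz'],3).tolist(),round(q['p'],2)) for q in spot_point(c,n)][:2])
for j in jars(): print(j)
save('top','t9.png',(150,110,510,350),2.2)
E
```

```text
t 76.45 [ 0.4363 -0.2453  0.1966] w -0.0001 yaw [[-0.013, 1.0], [0.988, 0.01]] F [ 0.4  0.6 -0.2]
top lid_push [([0.54, 0.051, 0.158], 0.87)]
top start_top [([0.577, -0.338, 0.002], 0.48)]
top wash_bottle [([0.754, -0.063, 0.002], 0.76)]
top beaker [([0.325, 0.419, -0.002], 0.86)]
side lid_push []
side start_top [([0.578, -0.335, 0.006], 0.3)]
side wash_bottle []
side beaker [([0.322, 0.421, 0.002], 0.67)]
('blue', [0.606, 0.683], [24, 18, 307], [85, 220])
('blue', [0.572, -0.189], [18, 17, 243], [399, 238])
('blue', [0.573, -0.255], [18, 17, 242], [423, 238])
('blue', [0.573, -0.333], [18, 18, 242], [452, 238])
```

View pics/t9.png

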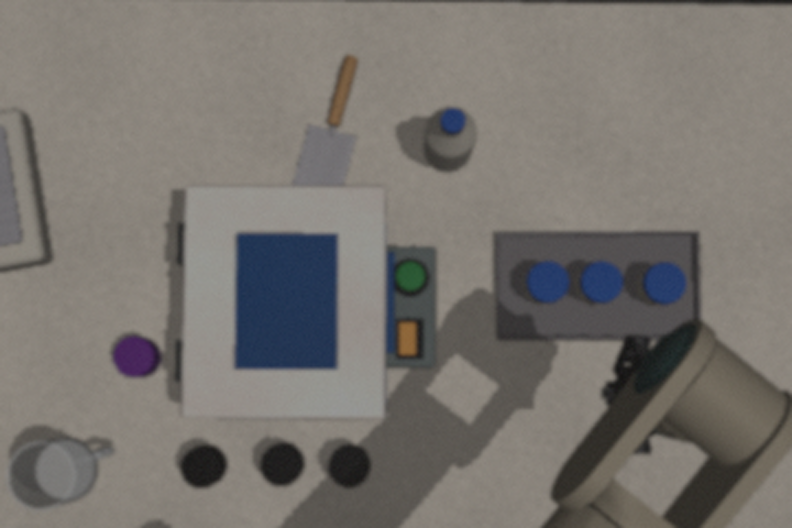

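The lid is shut and square, and three blue jars stand on the tray (crop 548, 602 and 665, row 282). The bystanders and look-alikes are where they were, and the arm is clear. Handing in.

```bash
python3 -c "from h import *;print(ctrl.job_done())"
```

```text
the job is handed in; nothing more can be done
None
```

I finished the changeover and handed the job in at about 76 s. One hard contact on the way, described below, may break the 40 N rule.

- **Jars:** The three aged (blue) jars stand on the drip tray. The four fresh (red) jars went one to each compartment; the last camera check before closing showed all four in place.
- **Lid stay and lid:** I then broke the stay at the knee, which ended 31 mm lower and stayed there. The lid went down at about 5 N. It hit a hard stop with the fingertip at 0.156 m, and the camera put the lid's push point at 0.156–0.158 m.
- **Start plunger:** I pushed it to a hard stop with the fingertip at 0.094 m and 23 N. Its top starts at 0.105 m, so that is its full 12 mm stroke within tilt and calibration error. I have only the stop force and height as evidence, because there is no plunger reading and the detector did not find it at the end.
- **Bystanders:** The wash bottle and beaker measured where they started. In the last picture the spatula and the black and purple look-alikes also looked undisturbed.

Checks that were not clean:
- **62 N contact:** Taking the last blue jar out of cell3, I saw a short upward spike of about 62 N. It was probably the gripper's linkage on the chest's -x rim. If that counts as the gripper's body, it is over 40 N; the wrist stayed under its 120 N limit.
- **Tray touch-down:** Setting that same jar on the tray gave a brief 37 N through the jar.
- **Off-centre jar:** The red jar in cell1 stands about 10 mm off centre but inside its ribs.

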